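# Put a coin tube away in the push-open cash drawer

## Robot

A 6-joint arm with a two-finger parallel gripper is mounted at the origin on the work surface. World frame = base frame: x ahead of the robot, y to its left, z up, the work surface at z = 0. Lengths are in m, angles in rad, forces in N, time in s.
With the tool pointing down it reaches from about 0.35 to 0.925 m from the base axis. Payload 6.4 kg.
Tool frame: the origin (TCP) lies midway between the tips of the shut fingers; the grasp point (between the pads) lies 19 mm behind it (grip_point_offset is the distance from the TCP to the grasp point, in m); z points along the fingers, y is the direction in which the jaws open and shut (so a half turn about z gives the same grasp; the last joint's range is limited). The gripper opens to 94 mm and grips with 3 to 60 N. Pads are 16 mm wide; open, the fingers measure 119 mm over their backs; the gripper's body (75 mm by 177 mm) begins 78 mm behind the grasp point.
Start: joints at [1.173, 0.245, 1.558, -0, 1.339, -0.174], TCP at [0.144, 0.634, 0.181] pointing down, gripper open.
Joint ranges: [-3.13, 3.13], [-1.02, 2.26], [0.13, 2.54], [-0.95, 4.09], [0.21, 2.88], [-2.74, 2.74]. Speed limits (rad/s): [2.57, 2.57, 3.14, 3.14, 3.14, 3.14].

## Interface

Orientations are given as a rotation vector (axis times angle).
In Python, from station import * gives the robot as it stands.
- The arm moves only by the shell command python3 -m creep 'ROWS'. ROWS is JSON, a list of rows, each an object with "translation": the shift along the tool's x, y, z in mm, a list of three; "turn": the turn about the tool's z in rad; "grip": the opening in per cent of the stroke, from 0 (shut) to 100 (fully open). A call has 1 to 20 rows; each row shifts and turns the commanded pose from where the row before left it, along the tool's axes as they then stand; what a row does not reach is not made up. A row lasts 1/8 s, in which the tool goes at most 62.5 mm and 10.7 degrees, less where a joint would pass 70% of its speed; a pose out of reach is approached as far as the arm can. A call with a gripper value outside its range is refused whole. The fingers move at their own pace and stop on an object; the grip force is fixed at half the most. Time passes only in rows, so rows that do not move let the fingers close. It gives the time, the measured TCP pose, the force and the opening at its end, in the units of the state.
- sense(): the state, without advancing time (a new reading comes with each control period).
- get_image(name): name is "scene" or "side" or "wrist"; returns the picture (400x640x3 uint8, red, green, blue); there is no depth.
- camera_info(name): a dict with "mtx" (3x3 intrinsics, pixels), "k1" (the pictures are not rectified: a ray, as slopes to the right and down, at radius r is drawn at 1 + k1 r^2 times it, then the intrinsics apply), "R" (3x3) and "t" (3): a world point X has camera coordinates R X + t. Camera axes: x right, y down, z forward; pixel columns grow to the right and rows downward; lengths in m; the calibration is good to about 2 mm. A picture is of the moment at which its call begins: read the wrist's pose just before it. camera_info takes no time and is no camera call; for the wrist camera it gives the pose at the moment of the call.
- job_done(): hands the job in, once; it reports no verdict.
The state is a dict: "clock": time; "joint_pos": joint angles; "qvel": joint speeds; "effort": joint torques, N m; "position": TCP position; "ee_rot": TCP orientation; "ft_force": force on the tool from outside, world axes, zero at the start; "ft_torque": the same for the moment, N m; "finger_gap": opening from 0.0 (shut) to 1.0 (fully open).
Only numpy, scipy, OpenCV 4.12 (cv2) and the standard library are available. Lean on these libraries where they do the work, as an engineer would, in place of code of your own. Each camera call takes 0.05 s, during which the arm holds its last target.

## Task

Put the coin tube away in the cash drawer on the stall table. Press the drawer's front to spring it open, lay the tube flat in the empty coin cup without dropping it, then ease the drawer shut until its catch holds it. Never slam the drawer, and at the catch press only as hard as it needs, under 25 newtons; leave everything else on the table where it is.

Things in the scene. Friction and masses are not known exactly. Their poses are not given: they have to be found in the camera images.
- cash_drawer (a joint): How far the drawer is out, m. 0: its rubber buffers just meet the shell (negative when squeezed); 0.125: fully out, towards the robot. Held shut by the catch it stands 4 to 7 mm out. A spring pushes it out, 7 N when shut, 2 N when fully out; once released it runs out to 0.125 by itself in about 1 s, following a hand that backs away. Not held, it comes out again when let go.
- shell_edge (a point): Middle of the shell's top front edge. The push-push catch hides in the box; its depth differs by 2 mm from day to day. Press the drawer slowly past the click point and let go: if it was held it is released, if it was released it is held. That point is 3.5 to 5 mm deeper than where the drawer stands when held. Buffers add 5 N per mm there: 9 N is often too little, 13 to 18 N at 10 mm/s always enough.
- drawer_front (a point): Middle of the outer face of the drawer's front, moving with it, 47 mm above the table. The front is a plain dark steel panel 300 mm wide, 82 mm high (from 6 to 88 mm above the table), 14 mm thick, no handle. Own x axis: level, into the box (the way to push); y: left as seen from the robot; z up. A key lock stands out 5 mm, 105 mm to the right (-y). Press near the middle.
- cash_box: Shell of the cash box: grey steel, fixed to the table, 320 mm deep (x), 300 mm wide (y), 90 mm high, open in front where the drawer runs. Origin on the table; x axis into the box, as for drawer_front; its front edge is 150 mm in front (-x) of the origin, its back 170 mm behind. A spool of line stands on top, its rim at least 90 mm behind the front edge.
- empty_cup (a point): Middle of the floor of the empty coin cup, the left (+y) one of three behind the drawer's front; moves with the drawer; 16 mm above the table, 61 mm behind the front face. Inside 94 mm long (x) by 91 mm wide (y); above its floor the front is 72 mm high, the divider and rear wall 34, the outer side 42. Clear of the shell by 30 mm when fully out. Axes as drawer_front. The other two cups hold coins.
- coin_tube_center (a point): Centre of the coin tube: a square clear plastic tube full of brass coins with a white cap at one end, 76 mm long (own x axis), 32 mm square (34 at the cap), about 0.24 kg, lying loose on the table left or right of the cash box; z up. The centre is 16 mm above what it lies on.
- shot_jar: Bystander: round clear jar with a black cap, 52 mm in diameter, 58 mm high, standing on the other side of the cash box from the coin tube. Origin: centre of its underside, as for all bystanders.
- lure_a: Bystander: flat brown wooden lure 135 mm long (x), 26 mm wide, 12 mm thick, on the left.
- lure_b: Bystander: flat pale wooden lure of the same size, on the right.
- line_spool: Bystander: flat spool of green line, 68 mm in diameter, 24 mm high, on top of the cash box.
- calculator: Bystander: grey desk calculator, 145 mm (x) by 85 mm by 16 mm, left of the cash box.
- tackle_case: Bystander: clear plastic tackle case, 107 mm (x) by 177 mm by 40 mm, right of the cash box.
- reel: Bystander: dark bait reel, 60 by 90 mm and 56 mm high, left of the cash box towards the back.

How it is judged:
On the way, in this order (a step that is already met when the one before it is completed fails the run):
1. the drawer has been released and stands open (more than 110 mm out) (value of joint cash_drawer above 0.11 m), for 0.2 s.
2. with the drawer open, the coin tube lies flat on the floor of the empty cup, let go (x of coin_tube_center in the frame of empty_cup between -0.035 and 0.035 m and y of coin_tube_center in the frame of empty_cup between -0.034 and 0.034 m and z of coin_tube_center in the frame of empty_cup between 0.008 and 0.023 m and angle between coin_tube_center's own x axis and vertical above 1.4 rad and contact force between the fingers and coin_tube below 0.05 N and value of joint cash_drawer above 0.08 m), for 0.3 s.
At the end, for the whole second after the job is handed in: the drawer stands still, held shut by its catch (less than 10 mm out, with nothing pushing it), and the coin tube lies flat and still on the floor of the left-hand coin cup (its centre within 35 mm of the cup's middle along, 34 mm across, 8 to 23 mm above its floor) (value of joint cash_drawer below 0.01 m and velocity of joint cash_drawer between -0.01 and 0.01 m/s and x of coin_tube_center in the frame of empty_cup between -0.035 and 0.035 m and y of coin_tube_center in the frame of empty_cup between -0.034 and 0.034 m and z of coin_tube_center in the frame of empty_cup between 0.008 and 0.023 m and angle between coin_tube_center's own x axis and vertical above 1.4 rad and contact force between the fingers and coin_tube below 0.05 N and linear speed of coin_tube below 0.03 m/s); the robot touches nothing.
It fails at once if the drawer is pressed with more than 25 N at the end of its travel (less than 30 mm out) (value of joint cash_drawer below 0.03 m and contact force between any of the arm, the fingers and cash_drawer above 25 N).
It fails at once if the drawer is slammed (pushed in faster than 0.3 m/s) (velocity of joint cash_drawer below -0.3 m/s).
It fails at once if the coin tube is dropped or thrown (faster than 0.6 m/s out of the gripper) (linear speed of coin_tube above 0.6 m/s and contact force between the fingers and coin_tube below 0.01 N).
It fails at once if another thing on the table or on the cash box is moved more than 25 mm (distance of any of shot_jar, lure_a, lure_b, line_spool, calculator, tackle_case, reel from where it was at the start of the episode above 0.025 m).
It also fails if it takes over 67 s, if anything falls off the work surface, if the arm or the gripper's body presses on something with over 40 N, if the wrist force passes 120 N, or if a joint passes its speed limit or range.

## Working session

There is one attempt and no reset: what is moved stays moved. The work goes in short steps, Python scripts to look and compute and a shell command to move; the robot and the scene stay as the last step left them, time stands still between calls to the robot, and variables do not carry over. Pictures are saved under pics/ and viewed, and the job is handed in when it is done.

```bash
ls; mkdir -p pics; python3 - <<'E'
from station import *
import cv2
s=sense();print(s)
for n in ["scene","side","wrist"]:
    c=camera_info(n);print(n,c)
    cv2.imwrite(f"pics/{n}0.png",cv2.cvtColor(get_image(n),cv2.COLOR_RGB2BGR))
E
```

```text
pics
{'clock': 0.0, 'joint_pos': array([ 1.17291070e+00,  2.45797627e-01,  1.55895189e+00,  5.26998341e-07,
        1.33870827e+00, -1.74063122e-01]), 'qvel': array([-0.0011147 ,  0.0016039 , -0.00146095,  0.00168231,  0.00080672,
       -0.000121  ]), 'effort': array([-1.46048431e-03, -4.15819180e+01, -3.14601624e+01,  6.84854924e-02,
        3.29095905e-02, -1.07617852e-04]), 'position': array([0.14399827, 0.6332093 , 0.17978932]), 'ee_rot': array([-3.50787386e-01, -3.12141571e+00,  2.81006639e-03]), 'ft_force': array([-0.20896567, -0.24072813,  0.75782165]), 'ft_torque': array([-0.01356527,  0.03365911,  0.03430309]), 'finger_gap': 1.0044477493454795}
scene {'mtx': array([[381.24304065,   0.        , 322.65433981],
       [  0.        , 381.24304065, 200.57212755],
       [  0.        ,   0.        ,   1.        ]]), 'k1': -0.029214186416488947, 'R': array([[ 0.4269835 ,  0.90413643, -0.01491351],
       [ 0.68848868, -0.33574632, -0.64285126],
       [-0.5862324 ,  0.26421909, -0.76584584]]), 't': array([-0.24168109, -0.33749572,  1.41115428])}
side {'mtx': array([[451.49145158,   0.        , 315.18302285],
       [  0.        , 451.49145158, 203.62148382],
       [  0.        ,   0.        ,   1.        ]]), 'k1': -0.07793196776246351, 'R': array([[-0.98526631, -0.17070624,  0.01047245],
       [-0.10013594,  0.52614848, -0.84447651],
       [ 0.13864735, -0.83308292, -0.5354902 ]]), 't': array([0.57410774, 0.13106269, 1.48505109])}
wrist {'mtx': array([[343.39795582,   0.        , 322.03929564],
       [  0.        , 343.39795582, 195.22518917],
       [  0.        ,   0.        ,   1.        ]]), 'k1': 0.0011681881972244747, 'R': array([[ 0.22162884,  0.9751305 , -0.001078  ],
       [ 0.94675006, -0.21491346,  0.23974261],
       [ 0.23354866, -0.05415447, -0.97083589]]), 't': array([-0.64826181, -0.02542147,  0.39075136])}
```

View pics/scene0.png

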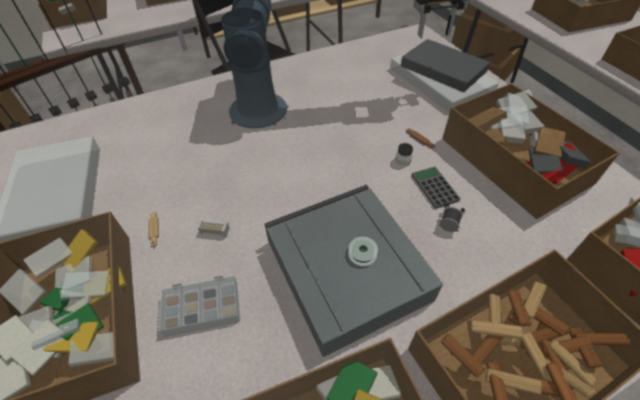

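View pics/side0.png

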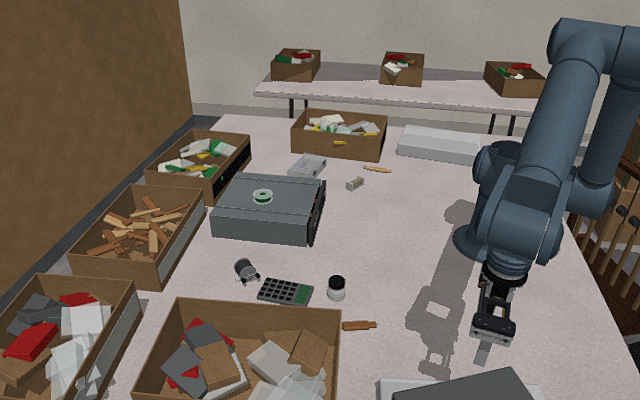

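View pics/wrist0.png

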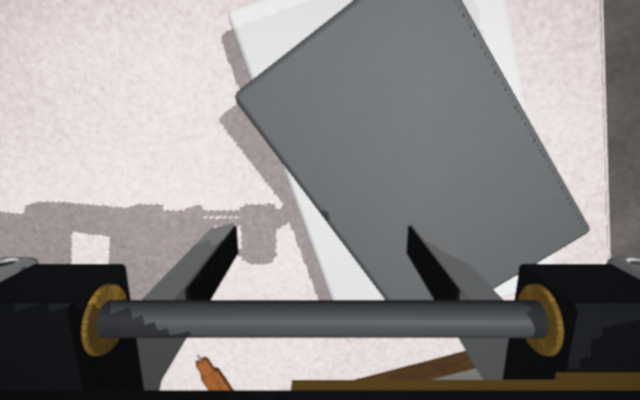

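```bash
python3 - <<'E'
import cv2
a=cv2.imread("pics/scene0.png")
cv2.imwrite("pics/sz1.png",cv2.resize(a[170:350,250:450],None,fx=4,fy=3.3,interpolation=cv2.INTER_CUBIC)[:600])
cv2.imwrite("pics/sz2.png",cv2.resize(a[190:270,130:270],None,fx=5.7,fy=5.7,interpolation=cv2.INTER_CUBIC))
b=cv2.imread("pics/side0.png")
cv2.imwrite("pics/dz1.png",cv2.resize(b[140:260,200:400],None,fx=4,fy=4,interpolation=cv2.INTER_CUBIC))
E
```

```text
(no output)
```

View pics/sz1.png

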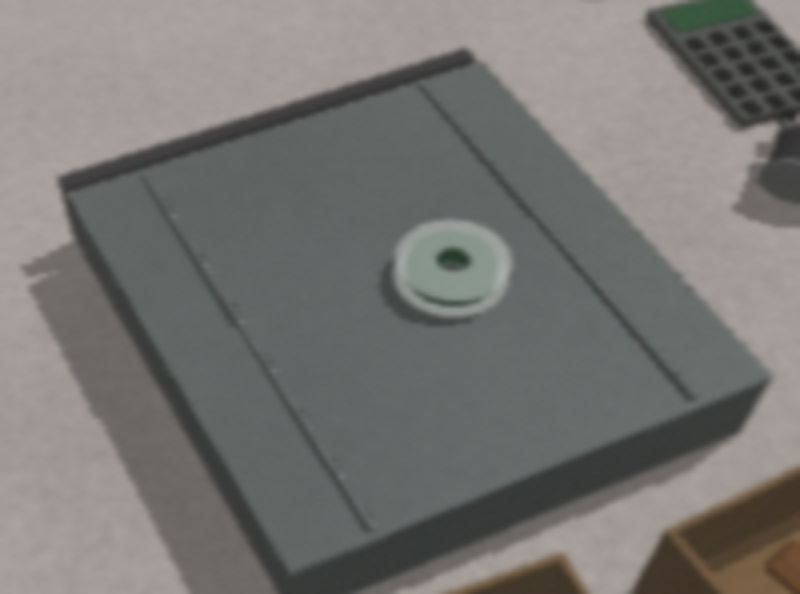

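View pics/sz2.png

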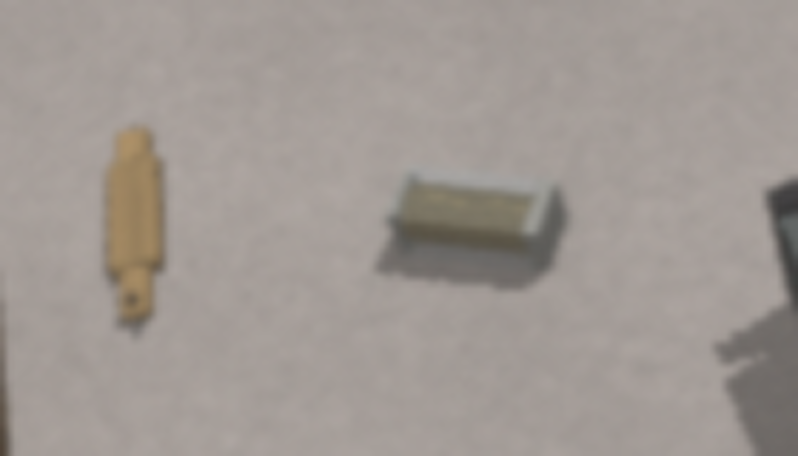

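View pics/dz1.png

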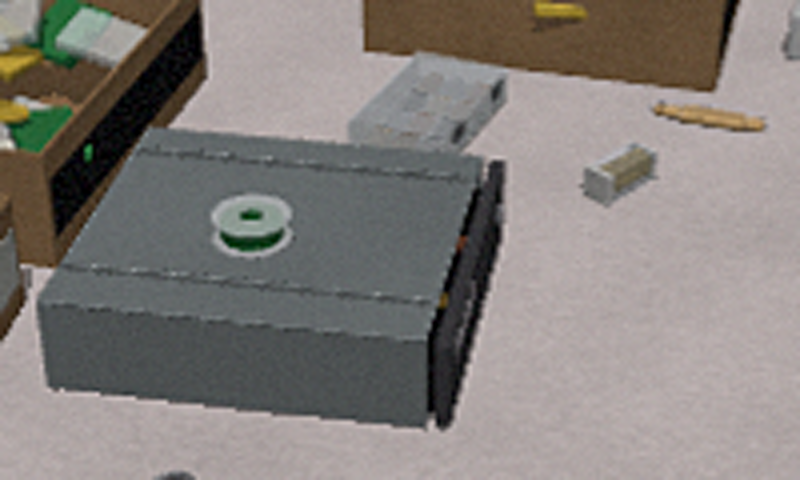

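```bash
cat > h.py <<'E'
import numpy as np, cv2
from station import *
def ray(c,uv):
    # invert: drawn = s*(1+k1 r^2)
    K=c["mtx"];D=np.array([c["k1"],0,0,0,0.])
    p=cv2.undistortPoints(np.array(uv,float).reshape(-1,1,2),K,D).reshape(-1,2)
    d=np.c_[p,np.ones(len(p))]@c["R"]
    return -c["R"].T@c["t"],d/np.linalg.norm(d,axis=1)[:,None]
def onz(c,uv,z):
    o,d=ray(c,uv);return o+d*((z-o[2])/d[:,2])[:,None]
def proj(c,X):
    return cv2.projectPoints(np.array(X,float).reshape(-1,1,3),cv2.Rodrigues(c["R"])[0],c["t"],c["mtx"],np.array([c["k1"],0,0,0,0.]))[0].reshape(-1,2)
def snap(n,f,crop=None,k=1):
    c=camera_info(n);a=cv2.cvtColor(get_image(n),cv2.COLOR_RGB2BGR);b=a
    if crop: x0,x1,y0,y1=crop;b=cv2.resize(a[y0:y1,x0:x1],None,fx=k,fy=k,interpolation=cv2.INTER_CUBIC)
    cv2.imwrite("pics/"+f,b);np.save("pics/"+f+".npy",a);return c,a
E
python3 - <<'E'
from h import *
np.set_printoptions(precision=4,suppress=True)
c=camera_info("scene");s=camera_info("side")
P=onz(c,[(267.5,227.5),(369.5,189.4),(442,284.5),(322.5,343.6)],.09)
print(P);print([np.linalg.norm(P[i]-P[(i+1)%4]) for i in range(4)])
e=P[1]-P[0];print("edge yaw", np.arctan2(-(e[0]),e[1]), "depth dirs",[np.arctan2(*(P[b]-P[a])[[1,0]]) for a,b in((1,2),(0,3))])
print("panel",onz(c,[(265.5,224),(367,185)],.088))
# side: front edge corners zoom 4 offset 200,140
S=onz(s,[(200+482/4,140+158/4),(200+430/4,140+340/4),(200+42/4,140+305/4),(200+150/4,140+130/4)],.09)
print(S,[np.linalg.norm(S[i]-S[(i+1)%4]) for i in range(4)])
print("panel side",onz(s,[(200+503/4,140+162/4),(200+447/4,140+345/4)],.088))
# tube
f=5.7
T=onz(c,[(130+410/f,190+178/f),(130+555/f,190+183/f),(130+527/f,190+240/f),(130+400/f,190+232/f)],.032);print("tube",T,T.mean(0))
T=onz(s,[(200+583/4,140+172/4),(200+607/4,140+180/4),(200+657/4,140+152/4),(200+630/4,140+143/4)],.032);print("tube",T,T.mean(0))
E
```

```text
[[ 0.5923 -0.1633  0.09  ]
 [ 0.5931  0.1285  0.09  ]
 [ 0.9099  0.1325  0.09  ]
 [ 0.913  -0.1627  0.09  ]]
[np.float64(0.29187615024393154), np.float64(0.31677104587100813), np.float64(0.29526023280080266), np.float64(0.32065403576264967)]
edge yaw -0.002792654909569541 depth dirs [np.float64(0.012672451470406658), np.float64(0.002011935738020547)]
panel [[ 0.5783 -0.1639  0.088 ]
 [ 0.5746  0.1314  0.088 ]]
[[ 0.5916 -0.1598  0.09  ]
 [ 0.5849  0.1333  0.09  ]
 [ 0.8996  0.1435  0.09  ]
 [ 0.9065 -0.1543  0.09  ]] [np.float64(0.2932256427355685), np.float64(0.3148896788724393), np.float64(0.29789611801906724), np.float64(0.3149427156120756)]
panel side [[ 0.5721 -0.1596  0.088 ]
 [ 0.5711  0.1347  0.088 ]]
tube [[ 0.4508 -0.3105  0.032 ]
 [ 0.4843 -0.2481  0.032 ]
 [ 0.511  -0.2695  0.032 ]
 [ 0.4802 -0.3225  0.032 ]] [ 0.4816 -0.2877  0.032 ]
tube [[ 0.5067 -0.2532  0.032 ]
 [ 0.4822 -0.2422  0.032 ]
 [ 0.4391 -0.3069  0.032 ]
 [ 0.4672 -0.3202  0.032 ]] [ 0.4738 -0.2806  0.032 ]
```

```bash
cat >> h.py <<'E'
np.set_printoptions(precision=4,suppress=True)
def st():
    s=sense();R=cv2.Rodrigues(s["ee_rot"])[0];yaw=np.arctan2(R[1,0],R[0,0])
    print("t%.2f"%s["clock"],"pos",s["position"],"toolx",R[:,0],"tooly",R[:,1],"toolz",R[:,2],"xyaw %.4f"%yaw,"F",s["ft_force"],"gap %.3f"%s["finger_gap"],"j",s["joint_pos"])
    return s,R
E
python3 - <<'E'
from h import *
st()
E
```

```text
t0.15 pos [0.1441 0.6333 0.18  ] toolx [-0.9751  0.2219  0.0002] tooly [ 0.2219  0.9751 -0.0014] toolz [-0.0005 -0.0013 -1.    ] xyaw 2.9178 F [ 0.2622 -1.1437  0.068 ] gap 1.001 j [ 1.1729  0.2456  1.5587 -0.      1.3387 -0.1741]
```

```bash
python3 -m creep '[{"translation":[0,0,0],"turn":-0.118,"grip":0},{"translation":[0,0,0],"turn":-0.118,"grip":0},{"translation":[-25,-46,0],"turn":0,"grip":0},{"translation":[-25,-46,0],"turn":0,"grip":0},{"translation":[-25,-46,0],"turn":0,"grip":0},{"translation":[-25,-46,0],"turn":0,"grip":0},{"translation":[-25,-46,0],"turn":0,"grip":0},{"translation":[-25,-46,0],"turn":0,"grip":0},{"translation":[-25,-46,0],"turn":0,"grip":0},{"translation":[-25,-46,0],"turn":0,"grip":0},{"translation":[-25,-46,0],"turn":0,"grip":0},{"translation":[-25,-46,0],"turn":0,"grip":0},{"translation":[-25,-46,0],"turn":0,"grip":0},{"translation":[-25,-46,0],"turn":0,"grip":0},{"translation":[-25,-46,0],"turn":0,"grip":0},{"translation":[-23,-52,0],"turn":0,"grip":0}]'; python3 -m creep '[{"translation":[0,0,0],"turn":0,"grip":0},{"translation":[0,0,0],"turn":0,"grip":0}]'; python3 - <<'E'
from h import *
st(); c,a=snap("wrist","w1.png"); print(c); snap("side","s1.png",(200,400,140,260),4)
E
```

```text
clock: 2.15
position: [0.5006, -0.0134, 0.1807]
ee_rot: [-0.019, 3.141, 0.0]
ft_force: [-0.1, 0.0, 0.9]
finger_gap: 0.006
clock: 2.4
position: [0.4997, -0.0116, 0.1804]
ee_rot: [0.019, -3.141, -0.001]
ft_force: [-0.4, 0.3, -0.3]
finger_gap: 0.003
t2.40 pos [ 0.4997 -0.0116  0.1804] toolx [-0.9999 -0.0119  0.001 ] tooly [-0.0119  0.9999  0.0006] toolz [-0.001   0.0006 -1.    ] xyaw -3.1297 F [-0.3618  0.3045 -0.2538] gap 0.003 j [-0.2506 -0.1127  1.9348  0.0003  1.3205 -1.8334]
{'mtx': array([[343.398 ,   0.    , 322.0393],
       [  0.    , 343.398 , 195.2252],
       [  0.    ,   0.    ,   1.    ]]), 'k1': 0.0011681881972244747, 'R': array([[-0.0122,  0.9999,  0.0012],
       [ 0.9709,  0.0116,  0.2392],
       [ 0.2392,  0.0041, -0.971 ]]), 't': array([ 0.0184, -0.51  ,  0.2713])}
```

View pics/w1.png

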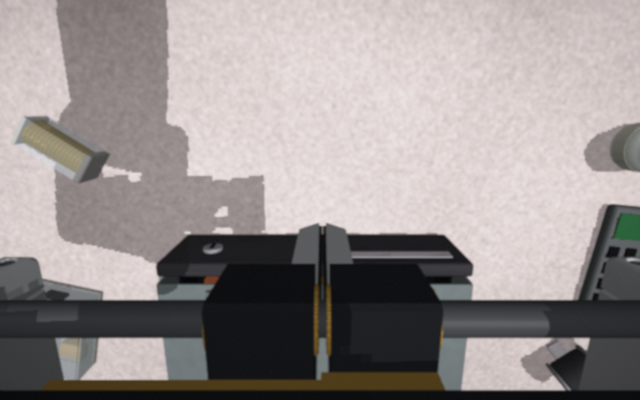

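View pics/s1.png

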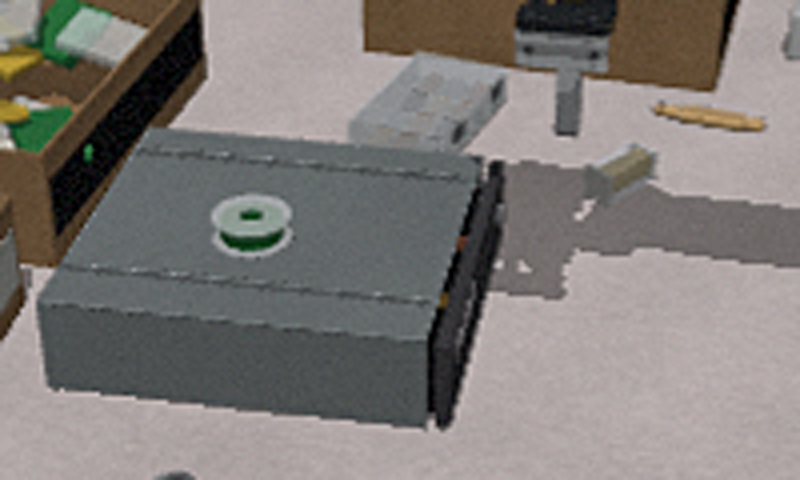

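```bash
python3 - <<'E'
from h import *
a=np.load("pics/w1.png.npy");c=camera_info("wrist")
cv2.imwrite("pics/w1a.png",cv2.resize(a[95:200,0:125],None,fx=5.5,fy=5.5,interpolation=cv2.INTER_CUBIC))
cv2.imwrite("pics/w1b.png",cv2.resize(a[220:300,140:490],None,fx=2.28,fy=4,interpolation=cv2.INTER_CUBIC))
g=cv2.cvtColor(a,cv2.COLOR_BGR2GRAY)
for u in (200,250,280,370,400,430): print(u,[int(v) for v in g[228:285,u]])
E
```

```text
200 [141, 143, 144, 146, 144, 132, 100, 55, 29, 25, 27, 26, 25, 26, 26, 26, 27, 28, 27, 28, 29, 29, 29, 29, 29, 30, 29, 28, 30, 29, 28, 29, 28, 30, 33, 41, 52, 57, 60, 60, 60, 60, 60, 59, 59, 60, 57, 49, 35, 18, 12, 12, 14, 12, 22, 49, 87]
250 [142, 144, 143, 140, 137, 124, 96, 53, 29, 27, 26, 27, 26, 27, 28, 29, 30, 30, 28, 29, 30, 30, 30, 29, 28, 29, 29, 29, 29, 30, 29, 29, 30, 30, 31, 27, 17, 14, 14, 15, 15, 16, 14, 14, 14, 14, 16, 14, 15, 15, 14, 13, 15, 14, 13, 14, 14]
280 [224, 224, 223, 223, 217, 191, 127, 59, 30, 27, 28, 29, 28, 29, 28, 28, 30, 29, 29, 30, 28, 30, 30, 29, 29, 29, 30, 29, 30, 29, 28, 28, 27, 30, 29, 30, 21, 15, 15, 15, 13, 14, 13, 15, 15, 15, 14, 13, 14, 12, 14, 15, 16, 15, 15, 15, 15]
370 [222, 223, 225, 226, 222, 196, 132, 61, 31, 29, 28, 28, 30, 29, 29, 28, 30, 30, 29, 28, 29, 30, 44, 76, 101, 112, 113, 118, 134, 129, 81, 36, 28, 28, 29, 25, 20, 16, 16, 15, 16, 15, 16, 17, 16, 16, 15, 19, 14, 17, 15, 15, 15, 18, 15, 17, 17]
400 [217, 219, 221, 217, 196, 153, 102, 55, 29, 27, 28, 28, 29, 28, 28, 28, 27, 27, 29, 28, 29, 30, 45, 75, 102, 113, 114, 121, 138, 132, 83, 35, 25, 28, 29, 27, 22, 16, 16, 16, 16, 17, 17, 16, 18, 15, 17, 15, 17, 16, 16, 16, 16, 17, 16, 16, 17]
430 [212, 211, 210, 205, 185, 145, 96, 51, 30, 27, 27, 29, 29, 29, 28, 28, 28, 29, 28, 28, 27, 31, 45, 75, 101, 111, 110, 115, 131, 129, 82, 35, 27, 28, 32, 40, 51, 58, 61, 63, 62, 61, 59, 59, 58, 56, 53, 45, 30, 17, 13, 14, 13, 12, 19, 39, 61]
```

View pics/w1a.png

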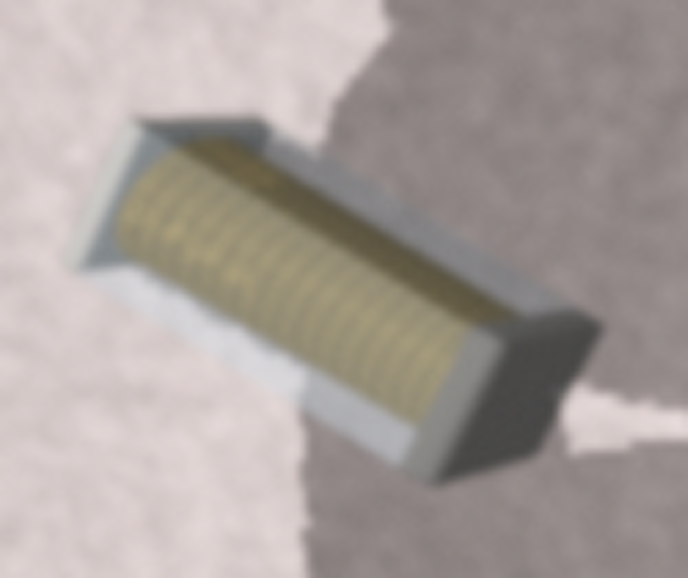

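View pics/w1b.png

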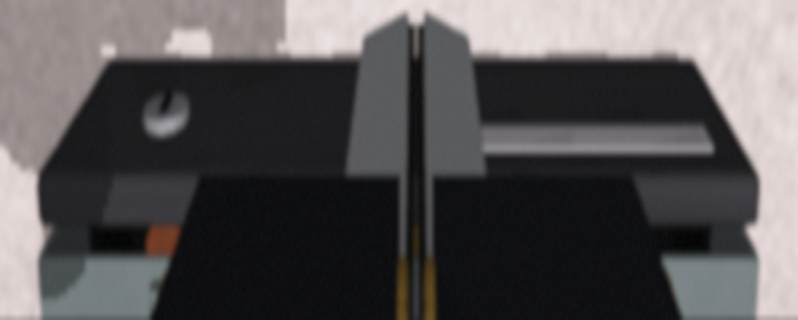

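```bash
python3 - <<'E'
from h import *
c=camera_info("wrist")
print("bottom edge z.006",onz(c,[(200,234.6),(280,234.3),(370,234.4),(430,234.6)],.006))
print("top edge z.088",onz(c,[(200,263),(280,264),(430,263.3)],.088))
print("top ends z.088",onz(c,[(140+40/2.28,220+175/4),(140+755/2.28,220+175/4)],.088),"bot ends",onz(c,[(140+110/2.28,235),(140+693/2.28,235)],.006))
print("shell edge z.09",onz(c,[(200,283),(430,283)],.09))
f=5.5
T=onz(c,np.array([(135,122),(78,268),(435,485),(497,335)])/f+[0,95],.0325);print("tube",T,T.mean(0),[np.linalg.norm(T[i]-T[(i+1)%4]) for i in range(4)])
for a,b in((0,3),(1,2)): d=T[b]-T[a];print(np.arctan2(d[1],d[0]))
for a,b in((0,1),(3,2)): d=T[b]-T[a];print(np.arctan2(d[1],d[0])+np.pi/2)
E
```

```text
bottom edge z.006 [[ 0.5735 -0.1535  0.006 ]
 [ 0.5718 -0.0599  0.006 ]
 [ 0.5705  0.0455  0.006 ]
 [ 0.5698  0.1159  0.006 ]]
top edge z.088 [[ 0.5708 -0.1252  0.088 ]
 [ 0.5708 -0.0502  0.088 ]
 [ 0.5682  0.0906  0.088 ]]
top ends z.088 [[ 0.5721 -0.165   0.088 ]
 [ 0.5681  0.1292  0.088 ]] bot ends [[ 0.5741 -0.1673  0.006 ]
 [ 0.5701  0.1323  0.006 ]]
shell edge z.09 [[ 0.5903 -0.1259  0.09  ]
 [ 0.5874  0.0917  0.09  ]]
tube [[ 0.4411 -0.3103  0.0325]
 [ 0.4677 -0.3259  0.0325]
 [ 0.508  -0.2663  0.0325]
 [ 0.4791 -0.2503  0.0325]] [ 0.474  -0.2882  0.0325] [np.float64(0.03087270197282054), np.float64(0.07194290347097912), np.float64(0.033021423020376965), np.float64(0.07102561874467608)]
1.0064624696543643
0.9771197742414115
1.0392566139132595
1.0639895397460655
```

```bash
python3 -m creep '[{"translation":[-15,-6,35],"turn":0,"grip":0},{"translation":[-15,0,50],"turn":0,"grip":0},{"translation":[-15,0,48],"turn":0,"grip":0},{"translation":[-5,0,0],"turn":0,"grip":0},{"translation":[0,0,0],"turn":0,"grip":0},{"translation":[0,0,0],"turn":0,"grip":0},{"translation":[0,0,0],"turn":0,"grip":0}]'; python3 - <<'E'
from h import *
st()
E
```

```text
clock: 3.38
position: [0.5512, -0.0174, 0.0498]
ee_rot: [-0.019, 3.138, -0.001]
ft_force: [0.2, -0.1, -1.4]
finger_gap: 0.007
t3.38 pos [ 0.5512 -0.0174  0.0498] toolx [-0.9999 -0.0124 -0.0031] tooly [-0.0124  0.9999 -0.0008] toolz [ 0.0031 -0.0008 -1.    ] xyaw -3.1292 F [ 0.1661 -0.1384 -1.409 ] gap 0.007 j [-0.2372  0.174   1.9006 -0.      1.0638 -1.8204]
```

```bash
python3 -m creep '[{"translation":[-4,0,0],"turn":0,"grip":0},{"translation":[-2,0,0],"turn":0,"grip":0},{"translation":[-1,0,0],"turn":0,"grip":0},{"translation":[-1,0,0],"turn":0,"grip":0},{"translation":[-1,0,0],"turn":0,"grip":0},{"translation":[-1,0,0],"turn":0,"grip":0}]';  python3 -m creep '[{"translation":[-1,0,0],"turn":0,"grip":0}]'; python3 -m creep '[{"translation":[-1,0,0],"turn":0,"grip":0}]'
```

```text
clock: 4.12
position: [0.56, -0.0172, 0.0478]
ee_rot: [0.019, -3.141, -0.0]
ft_force: [-2.5, -0.3, 2.5]
finger_gap: 0.006
clock: 4.25
position: [0.5602, -0.0171, 0.0477]
ee_rot: [0.02, -3.139, -0.0]
ft_force: [-6.2, -0.5, 5.1]
finger_gap: 0.006
clock: 4.38
position: [0.5607, -0.0172, 0.0478]
ee_rot: [0.02, -3.137, -0.0]
ft_force: [-7.8, -0.5, 5.6]
finger_gap: 0.003
```

```bash
for i in 1; do python3 -m creep '[{"translation":[-1,0,-0.5],"turn":0,"grip":0}]'; python3 -m creep '[{"translation":[-1,0,-0.5],"turn":0,"grip":0}]'; python3 -m creep '[{"translation":[-1,0,0],"turn":0,"grip":0}]'; done
```

```text
clock: 4.5
position: [0.5611, -0.0171, 0.0478]
ee_rot: [0.02, -3.136, -0.0]
ft_force: [-7.2, -0.9, 2.7]
finger_gap: 0.005
clock: 4.62
position: [0.5616, -0.0171, 0.0478]
ee_rot: [0.02, -3.135, -0.0]
ft_force: [-7.3, -2.7, 1.3]
finger_gap: 0.011
clock: 4.75
position: [0.5626, -0.0171, 0.0478]
ee_rot: [0.02, -3.135, -0.0]
ft_force: [-7.1, -1.3, 2.5]
finger_gap: 0.007
```

```bash
python3 -m creep '[{"translation":[-1,0,0],"turn":0,"grip":0}]'; python3 -m creep '[{"translation":[-1,0,-0.2],"turn":0,"grip":0}]'; python3 -m creep '[{"translation":[-1,0,0],"turn":0,"grip":0}]'
```

```text
clock: 4.88
position: [0.5635, -0.0171, 0.0478]
ee_rot: [0.02, -3.135, -0.0]
ft_force: [-9.0, -1.9, 3.1]
finger_gap: 0.007
clock: 5.0
position: [0.5641, -0.0171, 0.0478]
ee_rot: [0.02, -3.134, -0.0]
ft_force: [-9.4, -2.5, 3.2]
finger_gap: 0.006
clock: 5.12
position: [0.5651, -0.0171, 0.0478]
ee_rot: [0.02, -3.134, -0.0]
ft_force: [-8.3, -2.8, 3.7]
finger_gap: 0.003
```

```bash
python3 -m creep '[{"translation":[-1,0,0],"turn":0,"grip":0}]'; python3 -m creep '[{"translation":[-1,0,-0.2],"turn":0,"grip":0}]'; python3 -m creep '[{"translation":[-1,0,0],"turn":0,"grip":0}]'
```

```text
clock: 5.25
position: [0.5661, -0.017, 0.0478]
ee_rot: [0.02, -3.134, -0.0]
ft_force: [-9.2, 0.1, 2.6]
finger_gap: -0.001
clock: 5.38
position: [0.5666, -0.0171, 0.0478]
ee_rot: [0.02, -3.132, -0.0]
ft_force: [-10.4, -2.3, 3.7]
finger_gap: 0.005
clock: 5.5
position: [0.567, -0.0171, 0.0478]
ee_rot: [0.02, -3.131, -0.0]
ft_force: [-13.4, -2.8, 5.3]
finger_gap: 0.006
```

```bash
python3 -m creep '[{"translation":[-0.8,0,-0.3],"turn":0,"grip":0}]'; python3 -m creep '[{"translation":[2,0,0],"turn":0,"grip":0},{"translation":[3,0,0],"turn":0,"grip":0},{"translation":[3,0,0],"turn":0,"grip":0},{"translation":[3,0,0],"turn":0,"grip":0},{"translation":[3,0,0],"turn":0,"grip":0}]'; python3 - <<'E'
from h import *
snap("side","s2.png",(200,400,140,260),4)
E
```

```text
clock: 5.62
position: [0.5672, -0.017, 0.0479]
ee_rot: [0.02, -3.129, -0.0]
ft_force: [-14.0, -2.2, 4.9]
finger_gap: 0.004
clock: 6.25
position: [0.5552, -0.0172, 0.0479]
ee_rot: [0.02, -3.135, -0.0]
ft_force: [-5.4, -1.6, -2.0]
finger_gap: 0.007
```

View pics/s2.png

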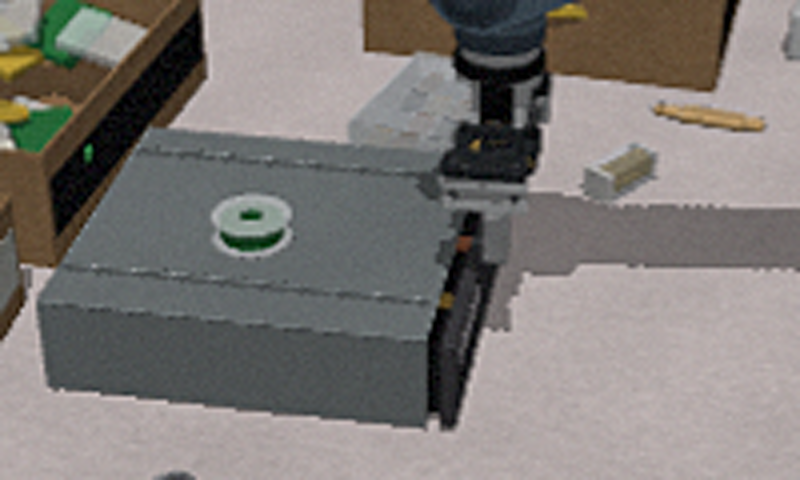

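```bash
python3 -m creep '[{"translation":[8,0,0],"turn":0,"grip":0},{"translation":[12,0,0],"turn":0,"grip":0},{"translation":[12,0,0],"turn":0,"grip":0},{"translation":[12,0,0],"turn":0,"grip":0},{"translation":[12,0,0],"turn":0,"grip":0},{"translation":[12,0,0],"turn":0,"grip":0},{"translation":[12,0,0],"turn":0,"grip":0},{"translation":[12,0,0],"turn":0,"grip":0},{"translation":[12,0,0],"turn":0,"grip":0},{"translation":[12,0,0],"turn":0,"grip":0},{"translation":[12,0,0],"turn":0,"grip":0},{"translation":[12,0,0],"turn":0,"grip":0},{"translation":[8,0,-30],"turn":0,"grip":30},{"translation":[0,0,-50],"turn":0,"grip":60},{"translation":[0,0,-50],"turn":0,"grip":60},{"translation":[0,0,0],"turn":0,"grip":60}]'; python3 - <<'E'
from h import *
st();snap("side","s3.png",(200,400,140,260),4); snap("wrist","w3.png"); snap("scene","c3.png",(250,450,150,300),4)
E
```

```text
clock: 8.3
position: [0.4125, -0.0199, 0.184]
ee_rot: [-0.019, 3.133, -0.005]
ft_force: [0.0, 0.6, 0.4]
finger_gap: 0.394
t8.30 pos [ 0.4125 -0.0199  0.184 ] toolx [-0.9999 -0.0123 -0.0088] tooly [-0.0122  0.9999 -0.0031] toolz [ 0.0088 -0.003  -1.    ] xyaw -3.1293 F [0.0413 0.605  0.4133] gap 0.394 j [-0.3244 -0.3658  2.1348 -0.      1.3632 -1.9075]
```

View pics/s3.png

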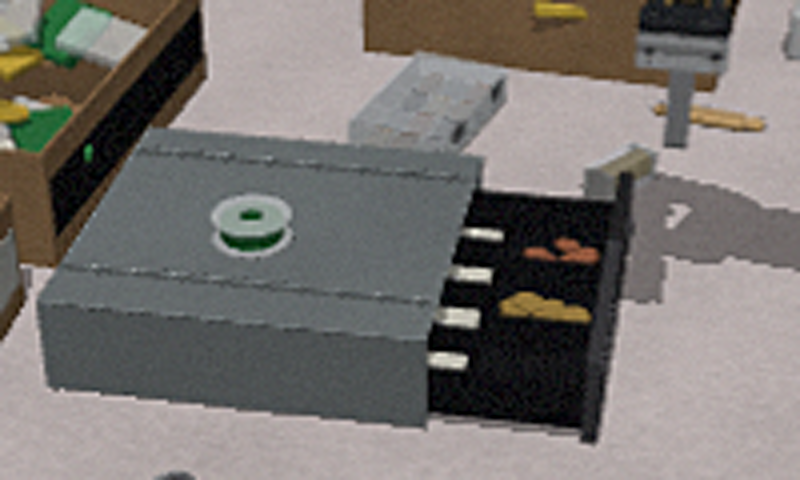

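View pics/w3.png

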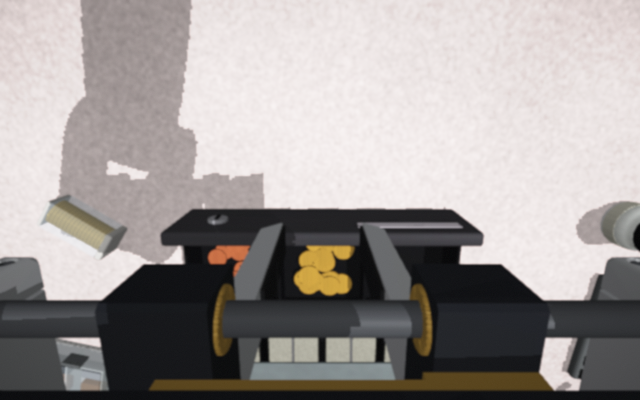

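View pics/c3.png

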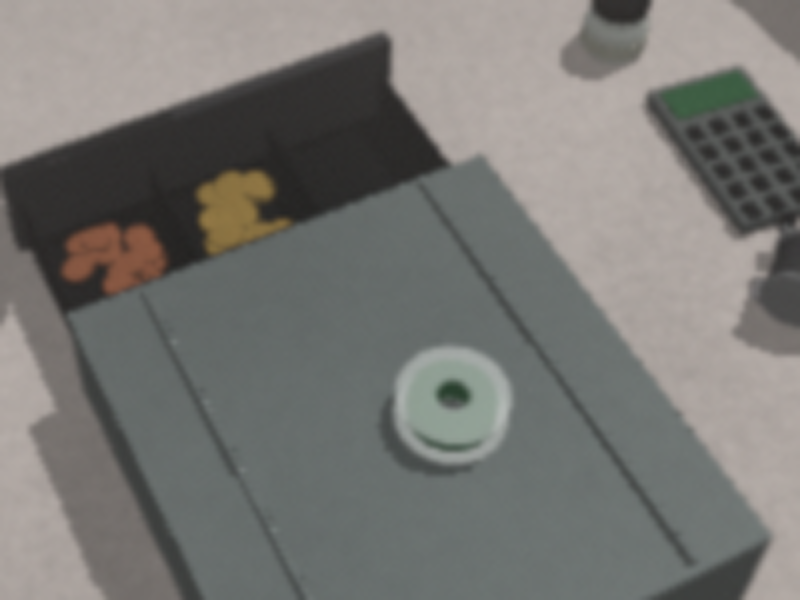

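```bash
python3 -m creep '[{"translation":[-10,-44,0],"turn":0,"grip":75},{"translation":[-10,-45,0],"turn":0,"grip":75},{"translation":[-10,-45,0],"turn":0,"grip":75},{"translation":[-10,-45,0],"turn":0,"grip":75},{"translation":[-10,-45,0],"turn":0,"grip":75},{"translation":[-9,-44,0],"turn":0,"grip":75},{"translation":[0,0,0],"turn":0.1775,"grip":75},{"translation":[0,0,0],"turn":0.1775,"grip":75},{"translation":[0,0,0],"turn":0.1775,"grip":75},{"translation":[0,0,0],"turn":0.1775,"grip":75},{"translation":[0,0,0],"turn":0.1775,"grip":75},{"translation":[0,0,0],"turn":0.1775,"grip":75},{"translation":[0,0,0],"turn":0.1775,"grip":75},{"translation":[0,0,0],"turn":0.1775,"grip":75},{"translation":[0,0,0],"turn":0.1775,"grip":75},{"translation":[0,0,0],"turn":0.1775,"grip":75},{"translation":[0,0,0],"turn":0.1775,"grip":75},{"translation":[0,0,0],"turn":0.1775,"grip":75},{"translation":[0,0,0],"turn":0,"grip":75},{"translation":[0,0,0],"turn":0,"grip":75}]'; python3 - <<'E'
from h import *
# drawer from w3 needs old pose; do the new view
st(); snap("wrist","w4.png"); 
E
```

```text
clock: 10.95
position: [0.4718, -0.2858, 0.1783]
ee_rot: [-2.735, -1.541, 0.001]
ft_force: [-0.1, -0.3, 0.5]
finger_gap: 0.749
t10.95 pos [ 0.4718 -0.2858  0.1783] toolx [0.5179 0.8554 0.0005] tooly [ 0.8554 -0.5179 -0.0021] toolz [-0.0016  0.0015 -1.    ] xyaw 1.0264 F [-0.1447 -0.3341  0.4568] gap 0.749 j [-0.7502  0.019   1.8119  0.      1.3128 -0.2058]
```

View pics/w4.png

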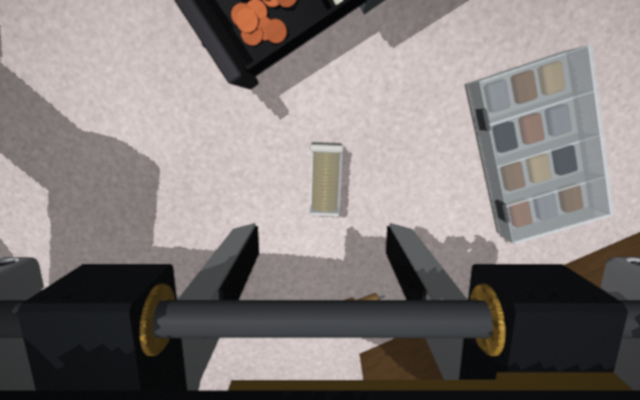

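```bash
python3 - <<'E'
from h import *
a=np.load("pics/w4.png.npy");c=camera_info("wrist")
cv2.imwrite("pics/w4a.png",cv2.resize(a[130:230,290:370],None,fx=6,fy=6,interpolation=cv2.INTER_CUBIC))
h=cv2.cvtColor(a,cv2.COLOR_BGR2HSV)[130:230,290:370]
m=((h[...,0]>18)&(h[...,0]<40)&(h[...,1]>60)).astype(np.uint8)
k=cv2.connectedComponentsWithStats(m);i=1+np.argmax(k[2][1:,4]);print(k[2][i])
r=cv2.minAreaRect(np.argwhere(k[1]==i)[:,::-1].astype(np.float32));b=cv2.boxPoints(r)+[290,130];print(r,b)
print(onz(c,b,.031),onz(c,b,.031).mean(0))
E
```

```text
[ 27  24  14  57 362]
((32.820587158203125, 51.56764602661133), (12.725194931030273, 56.320133209228516), 5.90614128112793) [[313.5941 208.9235]
 [319.3894 152.9024]
 [332.0471 154.2118]
 [326.2518 210.2329]]
[[ 0.4469 -0.3102  0.031 ]
 [ 0.4833 -0.2623  0.031 ]
 [ 0.4938 -0.2702  0.031 ]
 [ 0.4578 -0.3184  0.031 ]] [ 0.4704 -0.2903  0.031 ]
```

View pics/w4a.png

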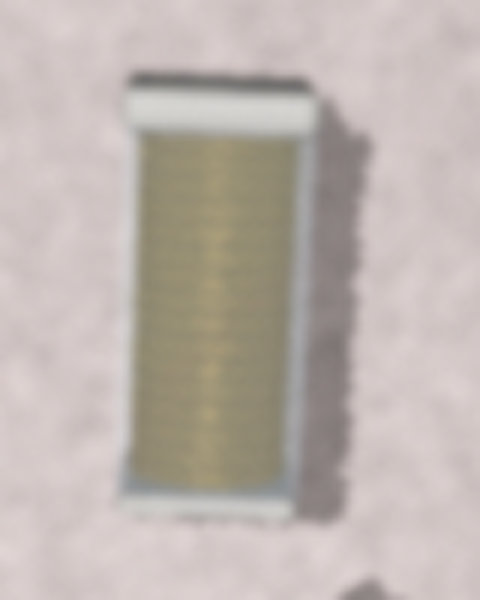

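```bash
python3 - <<'E'
from h import *
c=camera_info("wrist")
T=onz(c,np.array([(126,88),(318,91),(294,518),(120,515)])/6+[290,130],.0325);m=T.mean(0);print(T,m,[np.linalg.norm(T[i]-T[(i+1)%4]) for i in range(4)])
for a,b in((3,0),(2,1)): d=T[b]-T[a];print(np.arctan2(d[1],d[0]))
for a,b in((0,1),(3,2)): d=T[b]-T[a];print(np.arctan2(d[1],d[0])+np.pi/2)
s,R=st();print("tool delta mm",1000*R.T@(np.r_[m[:2],.008]-s["position"]))
E
```

```text
[[ 0.4805 -0.2506  0.0325]
 [ 0.508  -0.2679  0.0325]
 [ 0.4661 -0.3309  0.0325]
 [ 0.4399 -0.3144  0.0325]] [ 0.4736 -0.2909  0.0325] [np.float64(0.03252075076073268), np.float64(0.07570562349160641), np.float64(0.031003924996883855), np.float64(0.07561684167031295)]
1.004222078637855
0.9841899304522355
1.010723834683216
1.0086682403055638
t11.00 pos [ 0.4719 -0.2859  0.1787] toolx [0.5185 0.8551 0.0003] tooly [ 0.8551 -0.5185 -0.0015] toolz [-0.0011  0.001  -1.    ] xyaw 1.0257 F [ 0.748  -0.4994 -0.3729] gap 0.749 j [-0.7503  0.0187  1.8115 -0.      1.3129 -0.2052]
tool delta mm [ -3.4188   4.3318 170.6643]
```

```bash
python3 -m creep '[{"translation":[-3,4,30],"turn":0.02,"grip":75},{"translation":[0,0,50],"turn":0,"grip":75},{"translation":[0,0,45],"turn":0,"grip":75},{"translation":[0,0,25],"turn":0,"grip":75},{"translation":[0,0,12],"turn":0,"grip":75},{"translation":[0,0,6],"turn":0,"grip":75},{"translation":[0,0,0],"turn":0,"grip":75},{"translation":[0,0,0],"turn":0,"grip":75}]'
```

```text
clock: 12.0
position: [0.4749, -0.2916, 0.0127]
ee_rot: [2.752, 1.511, 0.001]
ft_force: [0.4, 0.5, -0.0]
finger_gap: 0.749
```

```bash
python3 -m creep '[{"translation":[0,0,4],"turn":0,"grip":75},{"translation":[0,0,0],"turn":0,"grip":60},{"translation":[0,0,0],"turn":0,"grip":48},{"translation":[0,0,0],"turn":0,"grip":40},{"translation":[0,0,0],"turn":0,"grip":10},{"translation":[0,0,0],"turn":0,"grip":10},{"translation":[0,0,0],"turn":0,"grip":10},{"translation":[0,0,0],"turn":0,"grip":10},{"translation":[0,0,0],"turn":0,"grip":10}]'; python3 - <<'E'
from h import *
st(); snap("wrist","w5.png"); 
E
```

```text
clock: 13.12
position: [0.4743, -0.291, 0.0077]
ee_rot: [2.754, 1.511, 0.0]
ft_force: [-0.0, -0.1, 1.3]
finger_gap: 0.097
t13.12 pos [ 0.4743 -0.291   0.0077] toolx [ 0.5371  0.8435 -0.0001] tooly [ 0.8435 -0.5371  0.0004] toolz [ 0.0003 -0.0003 -1.    ] xyaw 1.0038 F [-0.0258 -0.1236  1.2713] gap 0.097 j [-0.7541  0.2544  1.8972 -0.      0.9896 -0.1871]
```

View pics/w5.png

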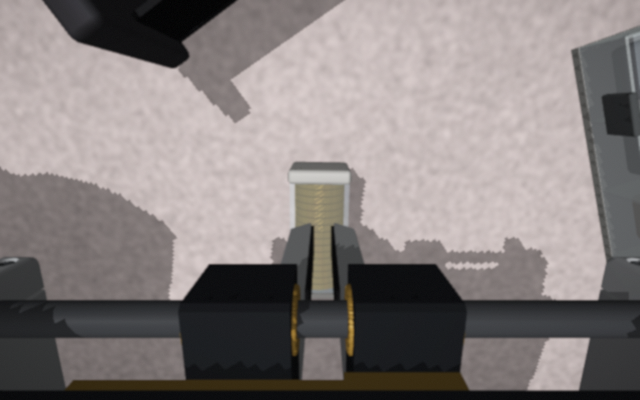

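```bash
python3 - <<'E'
from h import *
c=camera_info("wrist")
s,R=st();p=s["position"]
print("TCP px",proj(c,[p,p+[0,0,.019],p+[0,0,.03]]))
T=onz(c,[(289,181),(350,182)],.0325);print("cap edge top",T)
snap("side","s5.png",(310,410,140,220),8); snap("scene","c5.png",(170,270,180,260),8)
E
```

```text
t13.18 pos [ 0.4743 -0.291   0.0077] toolx [ 0.5371  0.8435 -0.0001] tooly [ 0.8435 -0.5371  0.0004] toolz [ 0.0003 -0.0003 -1.    ] xyaw 1.0038 F [ 0.2178 -0.4453  1.4963] gap 0.098 j [-0.7541  0.2544  1.8972 -0.      0.9896 -0.1871]
TCP px [[321.1472 222.8687]
 [321.0594 233.4117]
 [321.0006 240.4705]]
cap edge top [[ 0.4769 -0.255   0.0325]
 [ 0.5042 -0.273   0.0325]]
```

View pics/s5.png

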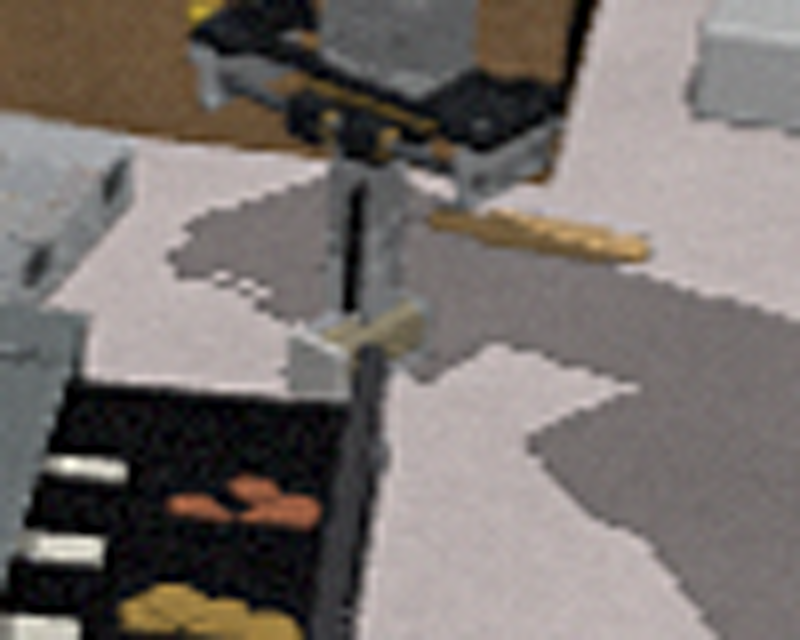

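View pics/c5.png

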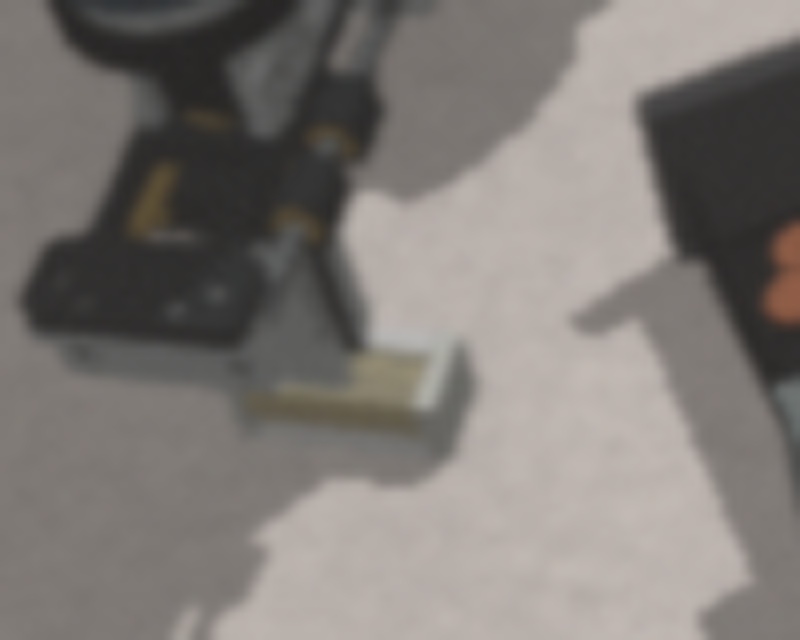

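```bash
python3 - <<'E'
from h import *
s=camera_info("side");c=camera_info("scene")
print("s3 tip obs (369.2,176.2)",proj(s,[(.4125,-.0199,.184)]))
P=[(.4743,-.291,z) for z in (.0077,.02,.032,.04)]
print("side zoom",(proj(s,P)-[310,140])*8);print("scene zoom",(proj(c,P)-[170,180])*8)
E
```

```text
s3 tip obs (369.2,176.2) [[368.6041 180.1245]]
side zoom [[357.2842 355.5658]
 [358.6968 333.9756]
 [360.0831 312.7607]
 [361.0119 298.5339]]
scene zoom [[345.4538 401.5121]
 [337.0072 380.5442]
 [328.6212 359.7189]
 [322.9488 345.6282]]
```

```bash
python3 - <<'E'
from h import *
s=camera_info("side")
print("s1 tip",(proj(s,[(.4997,-.0116,.1804)])-[200,140])*4)
a=cv2.imread("pics/w5.png");cv2.imwrite("pics/w5a.png",cv2.resize(a[150:305,270:370],None,fx=5,fy=3.8,interpolation=cv2.INTER_CUBIC))
E
```

```text
s1 tip [[566.0804 159.2462]]
```

View pics/w5a.png

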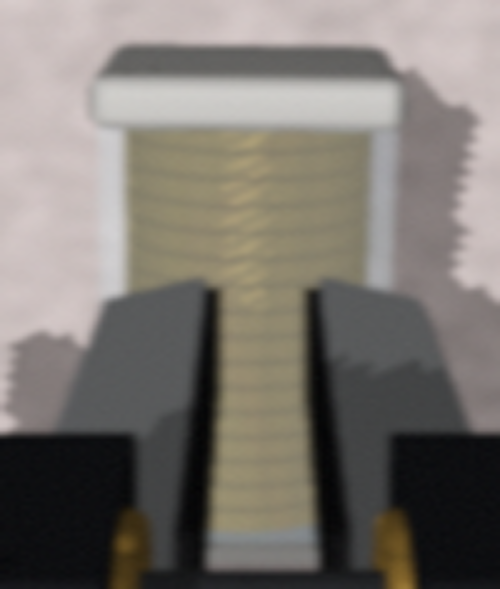

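```bash
python3 -m creep '[{"translation":[0,0,0],"turn":0,"grip":65},{"translation":[0,0,0],"turn":0,"grip":65},{"translation":[0,0,0],"turn":0,"grip":65},{"translation":[0,0,0],"turn":0,"grip":65},{"translation":[0,0,0],"turn":0,"grip":65}]';  python3 - <<'E'
from h import *
st(); snap("wrist","w6.png",(230,420,150,305),4);snap("side","s6.png",(310,410,140,220),8)
E
```

```text
clock: 13.9
position: [0.4738, -0.2906, 0.0072]
ee_rot: [-2.753, -1.511, 0.001]
ft_force: [-0.2, -0.7, 0.3]
finger_gap: 0.599
t13.90 pos [ 0.4738 -0.2906  0.0072] toolx [0.5371 0.8435 0.0002] tooly [ 0.8435 -0.5371 -0.001 ] toolz [-0.0008  0.0007 -1.    ] xyaw 1.0038 F [-0.2108 -0.6552  0.3433] gap 0.599 j [-0.7541  0.2547  1.898  -0.      0.9899 -0.1871]
```

View pics/w6.png

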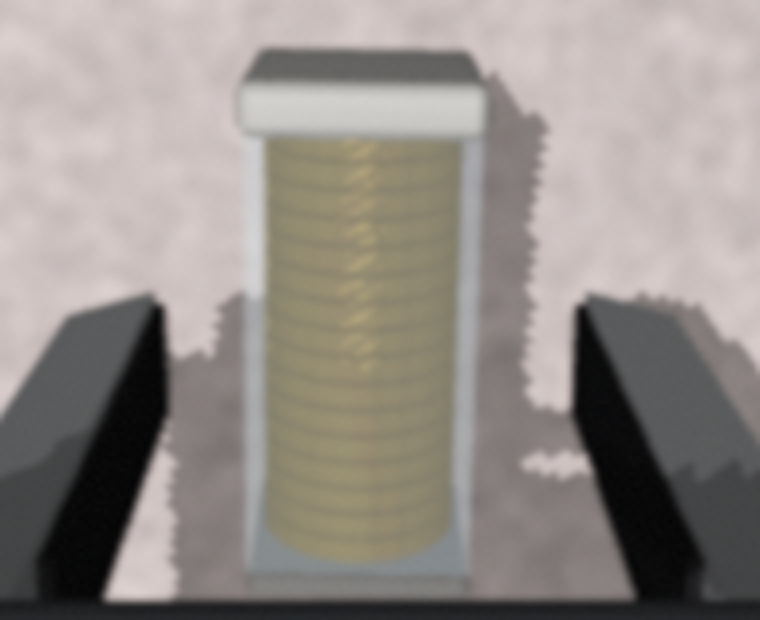

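View pics/s6.png

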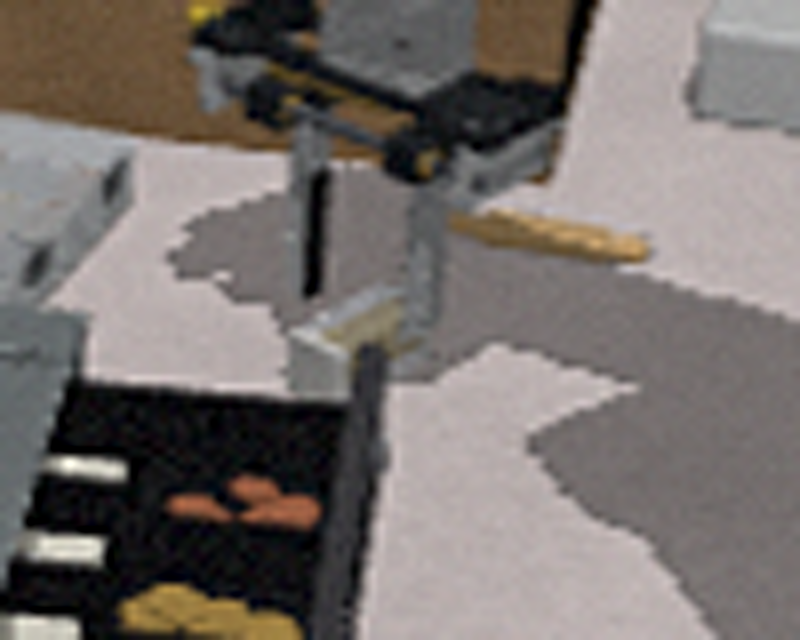

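```bash
python3 -m creep '[{"translation":[0,0,7],"turn":0,"grip":65},{"translation":[0,0,0],"turn":0,"grip":65}]';python3 -m creep '[{"translation":[0,0,7],"turn":0,"grip":65},{"translation":[0,0,0],"turn":0,"grip":65}]';  python3 - <<'E'
from h import *
st(); snap("wrist","w7.png",(230,420,150,305),4);snap("side","s7.png",(310,410,140,220),8)
E
```

```text
clock: 14.25
position: [0.4736, -0.2904, -0.0004]
ee_rot: [-2.753, -1.511, 0.001]
ft_force: [-0.1, 0.1, 0.7]
finger_gap: 0.651
clock: 14.5
position: [0.4737, -0.2904, -0.0072]
ee_rot: [-2.753, -1.511, 0.001]
ft_force: [0.9, -0.4, 0.0]
finger_gap: 0.65
t14.50 pos [ 0.4737 -0.2904 -0.0072] toolx [0.5371 0.8435 0.0003] tooly [ 0.8435 -0.5371 -0.0015] toolz [-0.0011  0.001  -1.    ] xyaw 1.0038 F [ 0.9179 -0.4303  0.0451] gap 0.650 j [-0.7541  0.2795  1.9001  0.      0.9635 -0.1871]
```

View pics/s7.png

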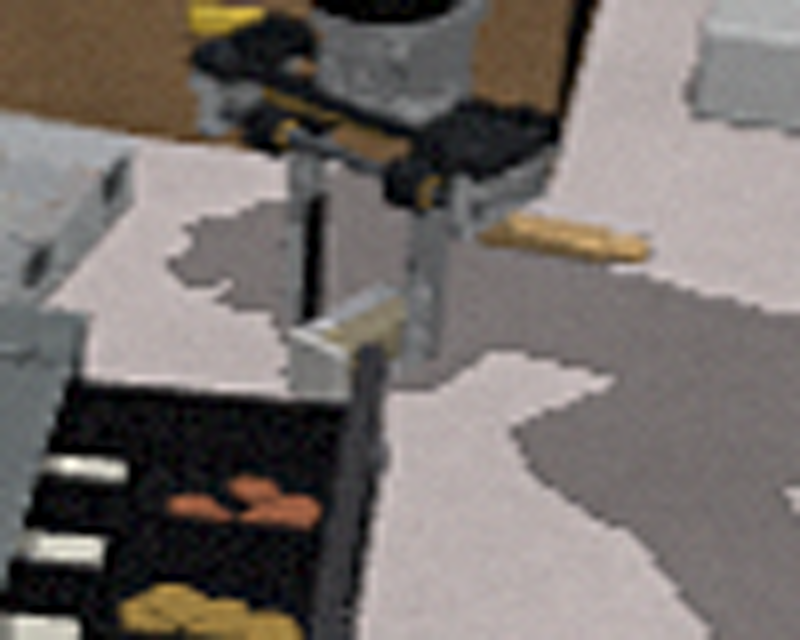

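```bash
python3 -m creep '[{"translation":[0,0,4],"turn":0,"grip":65},{"translation":[0,0,4],"turn":0,"grip":65},{"translation":[0,0,0],"turn":0,"grip":65}]'; python3 -m creep '[{"translation":[0,0,0],"turn":0,"grip":50},{"translation":[0,0,0],"turn":0,"grip":42},{"translation":[0,0,0],"turn":0,"grip":36},{"translation":[0,0,0],"turn":0,"grip":30},{"translation":[0,0,0],"turn":0,"grip":20},{"translation":[0,0,0],"turn":0,"grip":20},{"translation":[0,0,0],"turn":0,"grip":20}]';  python3 - <<'E'
from h import *
st(); snap("wrist","w8.png",(230,420,150,305),4);snap("side","s8.png",(310,410,140,220),8)
E
```

```text
clock: 14.98
position: [0.4739, -0.2907, -0.0149]
ee_rot: [-2.753, -1.511, 0.0]
ft_force: [-0.0, 0.3, -0.5]
finger_gap: 0.654
clock: 15.85
position: [0.4736, -0.2905, -0.0144]
ee_rot: [-2.753, -1.511, 0.001]
ft_force: [-5.3, 1.8, 4.4]
finger_gap: 0.336
t15.85 pos [ 0.4736 -0.2905 -0.0144] toolx [0.537  0.8436 0.    ] tooly [ 0.8436 -0.537  -0.0016] toolz [-0.0014  0.0009 -1.    ] xyaw 1.0040 F [-5.2804  1.7868  4.4325] gap 0.336 j [-0.7542  0.2923  1.9006 -0.0004  0.9502 -0.1871]
```

View pics/s8.png

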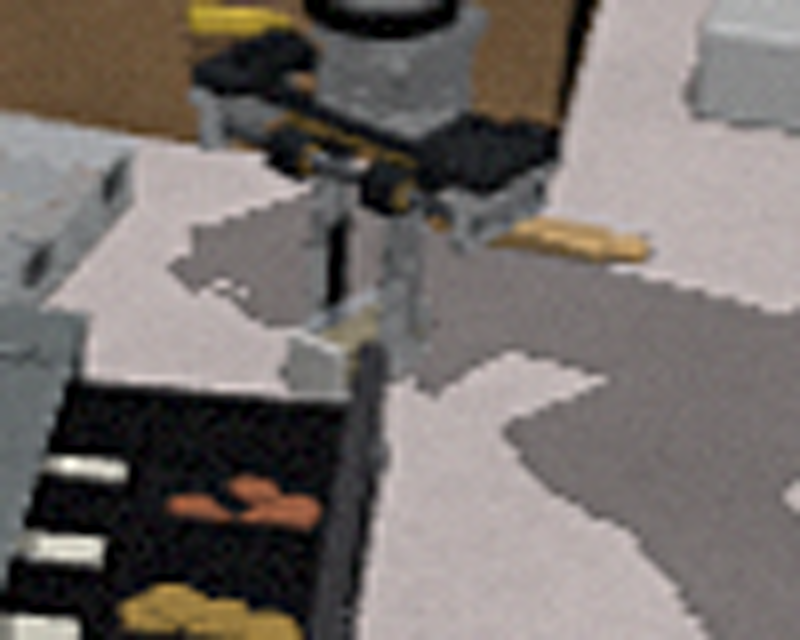

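View pics/w8.png

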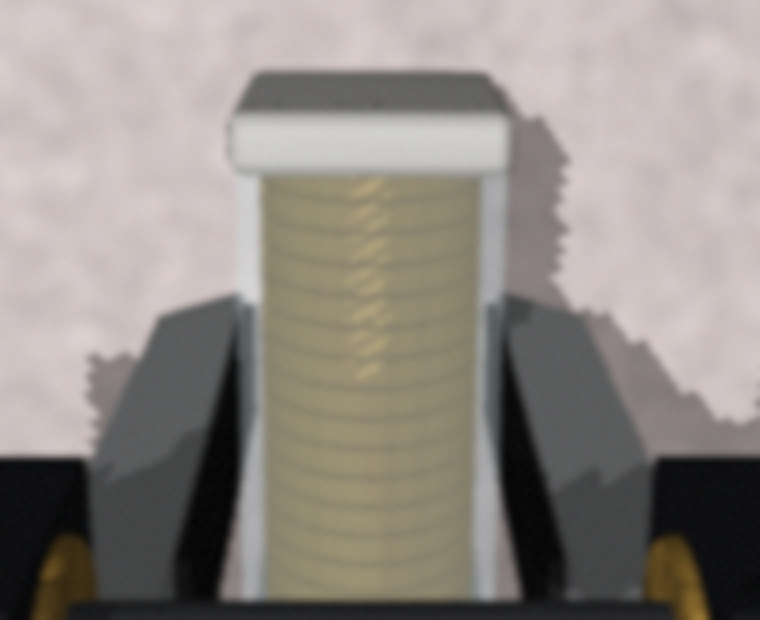

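```bash
python3 -m creep '[{"translation":[0,0,-3],"turn":0,"grip":20},{"translation":[0,0,-8],"turn":0,"grip":20},{"translation":[0,0,-15],"turn":0,"grip":20},{"translation":[0,0,-30],"turn":0,"grip":20},{"translation":[0,0,-35],"turn":0,"grip":20},{"translation":[0,0,-35],"turn":0,"grip":20},{"translation":[0,0,-20],"turn":0,"grip":20},{"translation":[0,0,-10],"turn":0,"grip":20},{"translation":[0,0,0],"turn":0,"grip":20}]';  python3 - <<'E'
from h import *
st(); snap("wrist","w9.png",(230,420,150,305),4);c,a=snap("side","s9.png");d,b=snap("scene","c9.png")
g=lambda x:np.clip((x/255.)**.45*255,0,255).astype(np.uint8)
cv2.imwrite("pics/s9z.png",cv2.resize(g(a[170:260,290:370]),None,fx=6.6,fy=6.6,interpolation=cv2.INTER_CUBIC))
cv2.imwrite("pics/c9z.png",cv2.resize(g(b[150:240,250:370]),None,fx=6.6,fy=6.6,interpolation=cv2.INTER_CUBIC))
E
```

```text
clock: 17.08
position: [0.4745, -0.2912, 0.1423]
ee_rot: [2.753, 1.511, 0.001]
ft_force: [-0.4, 0.6, -2.9]
finger_gap: 0.339
t17.07 pos [ 0.4745 -0.2912  0.1423] toolx [ 0.5371  0.8435 -0.0003] tooly [ 0.8435 -0.5371  0.0016] toolz [ 0.0012 -0.0011 -1.    ] xyaw 1.0038 F [-0.3919  0.5666 -2.8834] gap 0.339 j [-0.7541  0.0651  1.8327  0.      1.2421 -0.1871]
```

View pics/w9.png

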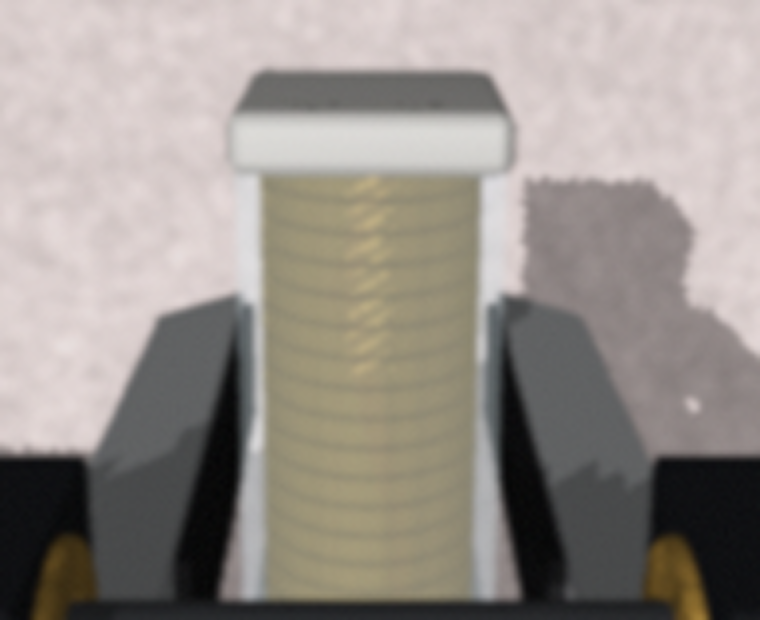

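View pics/s9z.png

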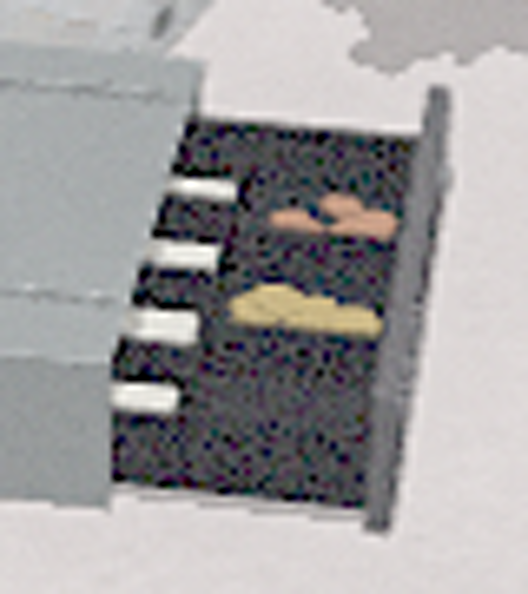

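View pics/c9z.png

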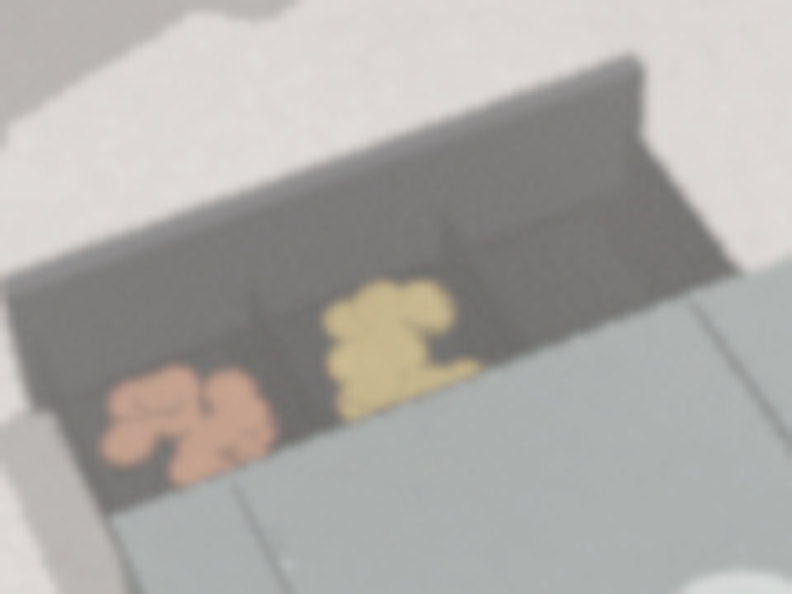

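```bash
python3 - <<'E'
from h import *
c=camera_info("scene");s=camera_info("side");f=6.6
o=np.array([250,150.])
print("panel top outer edge",onz(c,np.array([(8,275),(632,48)])/f+o,.088))
F=onz(c,np.array([(483,248),(612,195)])/f+o,.016);print("cup floor front corners",F,np.linalg.norm(F[1]-F[0]))
o2=np.array([290,170.])
print("side panel top outer edge",onz(s,np.array([(447,88),(392,485)])/f+o2,.088))
print("side outer bottom", onz(s,np.array([(388,528)])/f+o2,.006))
E
```

```text
panel top outer edge [[ 0.4584 -0.1619  0.088 ]
 [ 0.452   0.1299  0.088 ]]
cup floor front corners [[0.4717 0.0466 0.016 ]
 [0.4681 0.1137 0.016 ]] 0.06728018584800859
side panel top outer edge [[ 0.455  -0.161   0.088 ]
 [ 0.4462  0.2009  0.088 ]]
side outer bottom [[0.4519 0.1277 0.006 ]]
```

```bash
python3 - <<'E'
from h import *
c=camera_info("scene");s=camera_info("side");f=6.6
o=np.array([250,150.])
print(-c["R"].T@c["t"])
print("divider tops at front",onz(c,np.array([(440,213),(255,288)])/f+o,.05))
print("div top back",onz(c,np.array([(515,362),(310,430)])/f+o,.05))
# project hypotheses: cup centre (.512,.0765), yaw .0135
y=.0135;A=np.array([[np.cos(y),-np.sin(y)],[np.sin(y),np.cos(y)]])
def cup(cx,cy,pts): return [np.r_[np.array([cx,cy])+A@np.array(p[:2]),p[2]] for p in pts]
P=cup(.512,.0765,[(-.047,-.0455,.016),(-.047,.0455,.016),(-.047,-.0455,.05),(-.047,.0455,.058),(.03,.0455,.058),(.047,-.0455,.05)])
print((proj(c,P)-o)*f);print((proj(s,P)-[290,170])*f)
E
```

```text
[ 1.1628 -0.2677  0.8602]
divider tops at front [[ 0.4726  0.0258  0.05  ]
 [ 0.4774 -0.0636  0.05  ]]
div top back [[ 0.563   0.0186  0.05  ]
 [ 0.5587 -0.0722  0.05  ]]
[[444.7935 250.78  ]
 [623.016  184.4032]
 [442.8278 199.1992]
 [625.698  119.8695]
 [710.3981 233.4535]
 [539.5415 345.7798]]
[[382.9697 392.6367]
 [364.713  500.8191]
 [386.3408 337.6327]
 [368.8449 430.8099]
 [208.8193 414.5062]
 [201.4722 319.5062]]
```

```bash
python3 -m creep '[{"translation":[0,0,0],"turn":0.165,"grip":20},{"translation":[0,0,0],"turn":0.165,"grip":20},{"translation":[0,0,0],"turn":0.165,"grip":20},{"translation":[0,0,0],"turn":0.165,"grip":20},{"translation":[0,0,0],"turn":0.165,"grip":20},{"translation":[0,0,0],"turn":0.165,"grip":20},{"translation":[4,-20,0],"turn":0,"grip":20},{"translation":[4,-37,0],"turn":0,"grip":20},{"translation":[4,-37,0],"turn":0,"grip":20},{"translation":[4,-37,0],"turn":0,"grip":20},{"translation":[4,-37,0],"turn":0,"grip":20},{"translation":[4,-37,0],"turn":0,"grip":20},{"translation":[4,-37,0],"turn":0,"grip":20},{"translation":[4,-37,0],"turn":0,"grip":20},{"translation":[5,-37,0],"turn":0,"grip":20},{"translation":[5,-32,0],"turn":0,"grip":20},{"translation":[0,-20,0],"turn":0,"grip":20},{"translation":[0,0,0],"turn":0,"grip":20},{"translation":[0,0,0],"turn":0,"grip":20}]';  python3 - <<'E'
from h import *
st(); c,w=snap("wrist","w10.png");c,a=snap("side","s10.png");d,b=snap("scene","c10.png")
g=lambda x:np.clip((x/255.)**.45*255,0,255).astype(np.uint8)
cv2.imwrite("pics/w10.png",g(w))
cv2.imwrite("pics/s10z.png",cv2.resize(g(a[130:250,280:400]),None,fx=5,fy=5,interpolation=cv2.INTER_CUBIC))
cv2.imwrite("pics/c10z.png",cv2.resize(g(b[100:220,290:410]),None,fx=5,fy=5,interpolation=cv2.INTER_CUBIC))
E
```

```text
clock: 19.6
position: [0.5106, 0.0776, 0.1412]
ee_rot: [3.141, 0.023, -0.001]
ft_force: [-0.2, -0.1, -1.9]
finger_gap: 0.337
t19.60 pos [0.5106 0.0776 0.1412] toolx [ 0.9999  0.0149 -0.0007] tooly [ 0.0149 -0.9999  0.0002] toolz [-0.0007 -0.0002 -1.    ] xyaw 0.0149 F [-0.2053 -0.0783 -1.9128] gap 0.337 j [-0.0688 -0.029   1.9305 -0.0002  1.2408  1.4871]
```

View pics/w10.png

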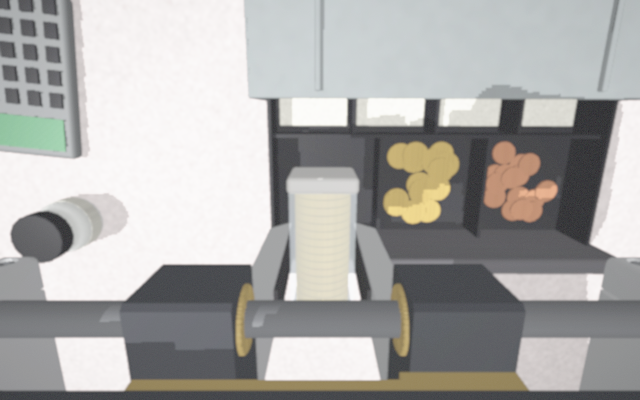

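View pics/s10z.png

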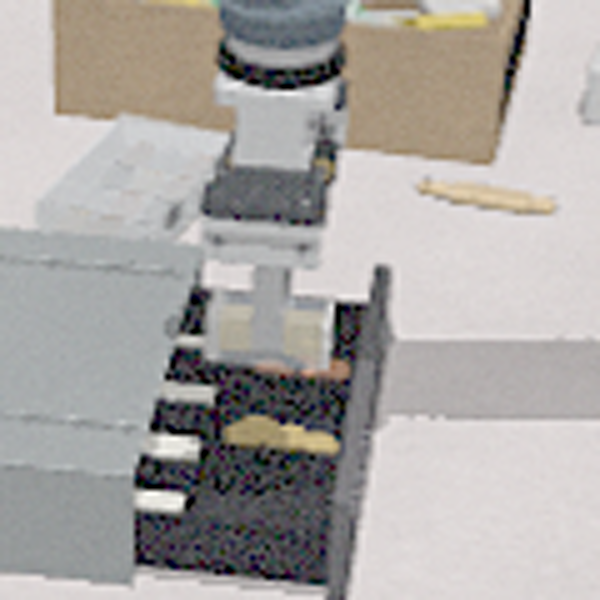

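View pics/c10z.png

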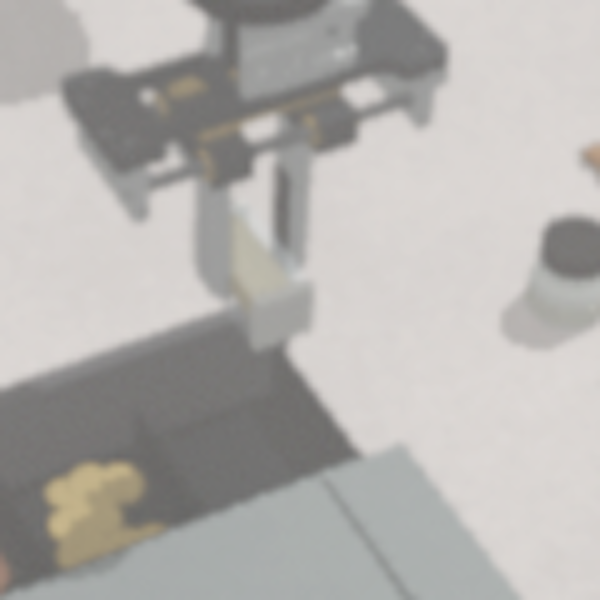

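```bash
python3 - <<'E'
from h import *
w=np.load("pics/w10.png.npy");g=np.clip((w/255.)**.4*255,0,255).astype(np.uint8)
cv2.imwrite("pics/w10z.png",cv2.resize(g[90:280,250:450],None,fx=4,fy=3.15,interpolation=cv2.INTER_CUBIC))
c=camera_info("wrist")
print("rear wall top .05",onz(c,[(290,135),(400,135),(560,135)],.05))
print("dividers .05",onz(c,[(374,137),(380,137),(479,137),(485,137),(586,137)],.05))
print("outer .058",onz(c,[(272,137),(278,137)],.058))
print("shell .09",onz(c,[(300,97),(600,97)],.09))
print("panel inner top .088",onz(c,[(430,232),(560,231)],.088),"outer",onz(c,[(430,264),(560,263)],.088))
E
```

```text
rear wall top .05 [[ 0.5595  0.104   0.05  ]
 [ 0.5608  0.0103  0.05  ]
 [ 0.5626 -0.1258  0.05  ]]
dividers .05 [[ 0.5588  0.0324  0.05  ]
 [ 0.5588  0.0272  0.05  ]
 [ 0.56   -0.0571  0.05  ]
 [ 0.56   -0.0623  0.05  ]
 [ 0.5612 -0.1482  0.05  ]]
outer .058 [[0.5582 0.1182 0.058 ]
 [0.5583 0.1132 0.058 ]]
shell .09 [[ 0.5894  0.0929  0.09  ]
 [ 0.5922 -0.1222  0.09  ]]
panel inner top .088 [[ 0.4875 -0.0102  0.088 ]
 [ 0.4897 -0.1134  0.088 ]] outer [[ 0.4599 -0.0127  0.088 ]
 [ 0.4622 -0.1183  0.088 ]]
```

View pics/w10z.png

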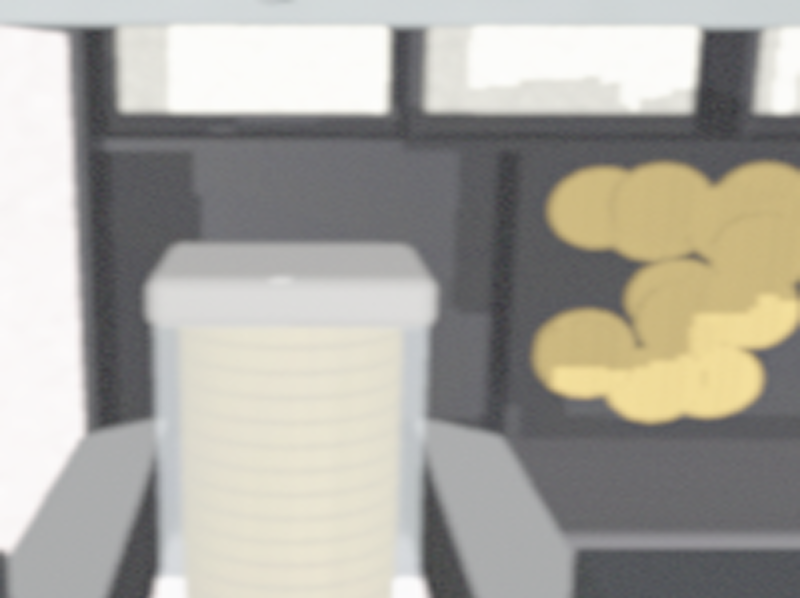

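```bash
python3 -m creep '[{"translation":[1,1,20],"turn":0,"grip":20},{"translation":[0,0,40],"turn":0,"grip":20},{"translation":[0,0,35],"turn":0,"grip":20},{"translation":[0,0,20],"turn":0,"grip":20},{"translation":[0,0,10],"turn":0,"grip":20},{"translation":[0,0,6],"turn":0,"grip":20},{"translation":[0,0,0],"turn":0,"grip":20},{"translation":[0,0,0],"turn":0,"grip":20}]'; python3 - <<'E'
from h import *
st(); c,w=snap("wrist","w11.png")
g=lambda x:np.clip((x/255.)**.45*255,0,255).astype(np.uint8)
cv2.imwrite("pics/w11.png",g(w))
E
```

```text
clock: 20.75
position: [0.5129, 0.0766, 0.0114]
ee_rot: [3.141, 0.022, 0.003]
ft_force: [0.2, -1.3, -2.3]
finger_gap: 0.336
t20.75 pos [0.5129 0.0766 0.0114] toolx [0.9999 0.0138 0.0017] tooly [ 0.0138 -0.9999  0.0001] toolz [ 0.0017 -0.0001 -1.    ] xyaw 0.0138 F [ 0.1592 -1.3182 -2.3247] gap 0.336 j [-0.0707  0.1671  1.9935 -0.      0.9793  1.4863]
```

View pics/w11.png

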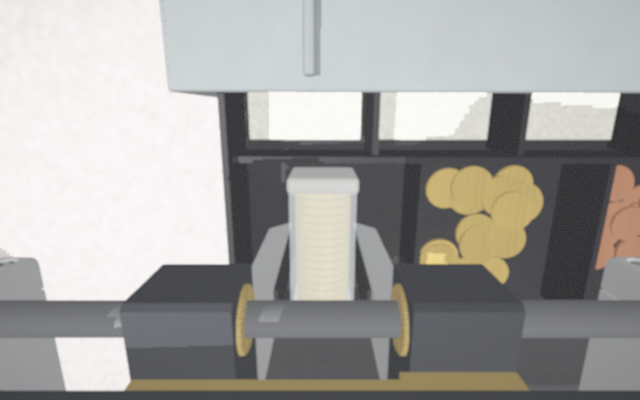

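```bash
python3 -m creep '[{"translation":[-1,0,4],"turn":0,"grip":20},{"translation":[0,0,3],"turn":0,"grip":20},{"translation":[0,0,0],"turn":0,"grip":20}]'; python3 -m creep '[{"translation":[0,0,1.5],"turn":0,"grip":20},{"translation":[0,0,0],"turn":0,"grip":20}]'
```

```text
clock: 21.18
position: [0.5107, 0.0767, 0.0031]
ee_rot: [-3.141, -0.022, 0.001]
ft_force: [0.2, 0.2, -3.4]
finger_gap: 0.344
clock: 21.42
position: [0.511, 0.0766, 0.002]
ee_rot: [3.142, 0.022, -0.0]
ft_force: [-0.5, -0.3, -3.1]
finger_gap: 0.34
```

```bash
python3 -m creep '[{"translation":[0,0,1],"turn":0,"grip":20},{"translation":[0,0,0],"turn":0,"grip":20}]'
```

```text
clock: 21.68
position: [0.5113, 0.0766, 0.0015]
ee_rot: [3.141, 0.022, 0.0]
ft_force: [-2.2, 0.3, 2.6]
finger_gap: 0.338
```

```bash
python3 -m creep '[{"translation":[0,0,0],"turn":0,"grip":36},{"translation":[0,0,0],"turn":0,"grip":40},{"translation":[0,0,0],"turn":0,"grip":46},{"translation":[0,0,0],"turn":0,"grip":50},{"translation":[0,0,0],"turn":0,"grip":50},{"translation":[0,0,0],"turn":0,"grip":50},{"translation":[0,0,0],"turn":0,"grip":50}]'; python3 - <<'E'
from h import *
st(); c,w=snap("wrist","w12.png")
g=lambda x:np.clip((x/255.)**.45*255,0,255).astype(np.uint8)
cv2.imwrite("pics/w12.png",g(w))
E
```

```text
clock: 22.55
position: [0.5111, 0.0766, 0.0011]
ee_rot: [3.142, 0.022, 0.0]
ft_force: [-0.3, -0.2, 0.2]
finger_gap: 0.498
t22.55 pos [0.5111 0.0766 0.0011] toolx [0.9999 0.0138 0.    ] tooly [ 0.0138 -0.9999  0.    ] toolz [ 0. -0. -1.] xyaw 0.0138 F [-0.2683 -0.1897  0.209 ] gap 0.498 j [-0.0708  0.1833  1.9986  0.      0.9597  1.4862]
```

View pics/w12.png

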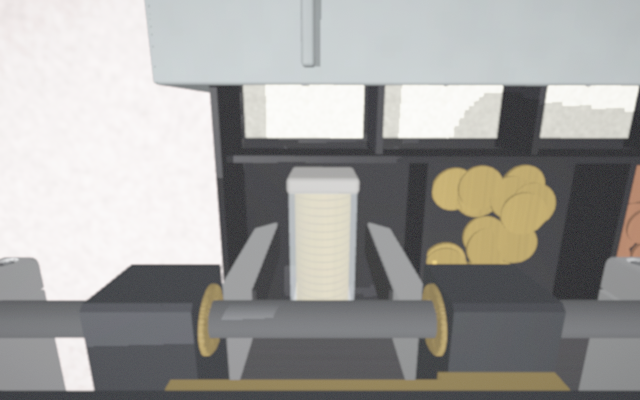

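```bash
python3 -m creep '[{"translation":[0,0,-5],"turn":0,"grip":50},{"translation":[0,0,-15],"turn":0,"grip":50},{"translation":[0,0,-40],"turn":0,"grip":50},{"translation":[0,0,-45],"turn":0,"grip":50},{"translation":[0,0,-45],"turn":0,"grip":50},{"translation":[0,0,0],"turn":0,"grip":50},{"translation":[0,0,0],"turn":0,"grip":50}]'; python3 - <<'E'
from h import *
st(); c,w=snap("wrist","w13.png");d,b=snap("scene","c13.png")
g=lambda x:np.clip((x/255.)**.45*255,0,255).astype(np.uint8)
cv2.imwrite("pics/w13.png",g(w))
cv2.imwrite("pics/c13z.png",cv2.resize(g(b[130:220,290:410]),None,fx=5,fy=5,interpolation=cv2.INTER_CUBIC))
E
```

```text
clock: 23.48
position: [0.5107, 0.0767, 0.151]
ee_rot: [3.142, 0.022, -0.0]
ft_force: [-0.2, 0.2, -1.8]
finger_gap: 0.501
t23.48 pos [0.5107 0.0767 0.151 ] toolx [ 0.9999  0.0138 -0.0002] tooly [ 0.0138 -0.9999  0.    ] toolz [-0.0002 -0.     -1.    ] xyaw 0.0138 F [-0.2061  0.2457 -1.8029] gap 0.501 j [-0.0708 -0.0407  1.9229 -0.      1.2595  1.4862]
```

View pics/w13.png

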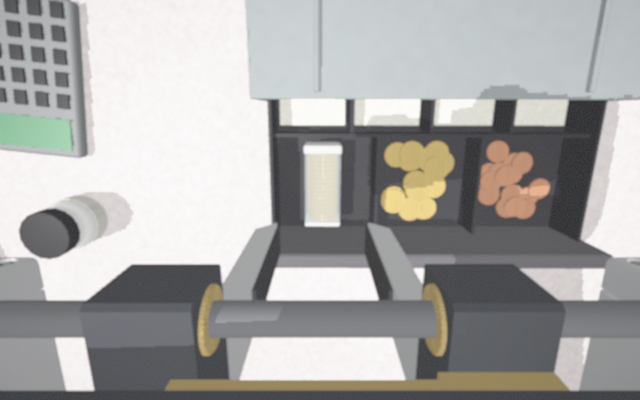

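View pics/c13z.png

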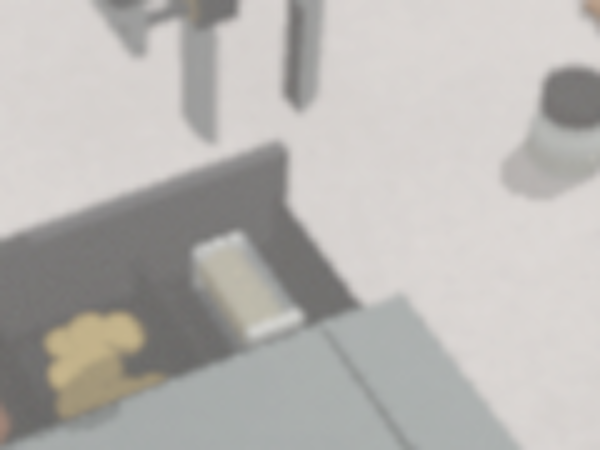

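```bash
python3 -m creep '[{"translation":[-21,19,0],"turn":0,"grip":0},{"translation":[-21,19,0],"turn":0,"grip":0},{"translation":[-22,18,0],"turn":0,"grip":0},{"translation":[-22,18,0],"turn":0,"grip":0},{"translation":[-22,18,0],"turn":0,"grip":0},{"translation":[0,0,0],"turn":0,"grip":0},{"translation":[0,0,45],"turn":0,"grip":0},{"translation":[0,0,45],"turn":0,"grip":0},{"translation":[0,0,30],"turn":0,"grip":0},{"translation":[0,0,10],"turn":0,"grip":0},{"translation":[0,0,0],"turn":0,"grip":0},{"translation":[0,0,0],"turn":0,"grip":0}]'; python3 - <<'E'
from h import *
st()
E
```

```text
clock: 25.08
position: [0.4057, -0.0171, 0.0223]
ee_rot: [3.141, 0.022, 0.004]
ft_force: [-0.5, -0.3, -0.8]
finger_gap: 0.003
t25.07 pos [ 0.4057 -0.0171  0.0223] toolx [0.9999 0.014  0.0023] tooly [ 0.014  -0.9999  0.0008] toolz [ 0.0023 -0.0007 -1.    ] xyaw 0.0140 F [-0.4881 -0.3251 -0.8085] gap 0.003 j [-0.3232 -0.1279  2.2693  0.      0.9978  1.2336]
```

```bash
python3 -m creep '[{"translation":[12,0,0],"turn":0,"grip":0},{"translation":[10,0,0],"turn":0,"grip":0},{"translation":[4,0,0],"turn":0,"grip":0},{"translation":[3,0,0],"turn":0,"grip":0},{"translation":[3,0,0],"turn":0,"grip":0},{"translation":[3,0,0],"turn":0,"grip":0},{"translation":[3,0,0],"turn":0,"grip":0},{"translation":[4,0,0],"turn":0,"grip":0},{"translation":[5,0,0],"turn":0,"grip":0},{"translation":[6,0,0],"turn":0,"grip":0},{"translation":[6,0,0],"turn":0,"grip":0},{"translation":[6,0,0],"turn":0,"grip":0}]'; python3 - <<'E'
from h import *
st()
E
```

```text
clock: 26.58
position: [0.4691, -0.016, 0.0209]
ee_rot: [-3.142, -0.022, 0.003]
ft_force: [-6.7, -1.3, 4.3]
finger_gap: 0.004
t26.57 pos [ 0.4691 -0.016   0.0209] toolx [ 0.9999  0.0139 -0.0018] tooly [ 0.0139 -0.9999 -0.    ] toolz [-0.0018 -0.     -1.    ] xyaw 0.0139 F [-6.7146 -1.2628  4.3056] gap 0.004 j [-0.276   0.0405  2.1112 -0.0006  0.9917  1.2812]
```

```bash
python3 -m creep '[{"translation":[6,0,-0.2],"turn":0,"grip":0},{"translation":[6,0,-0.2],"turn":0,"grip":0},{"translation":[6,0,-0.2],"turn":0,"grip":0},{"translation":[6,0,-0.2],"turn":0,"grip":0},{"translation":[6,0,-0.2],"turn":0,"grip":0},{"translation":[6,0,-0.2],"turn":0,"grip":0},{"translation":[6,0,-0.2],"turn":0,"grip":0},{"translation":[6,0,0],"turn":0,"grip":0},{"translation":[6,0,0],"turn":0,"grip":0},{"translation":[6,0,0],"turn":0,"grip":0},{"translation":[5,0,0],"turn":0,"grip":0},{"translation":[4,0,0],"turn":0,"grip":0},{"translation":[3,0,0],"turn":0,"grip":0},{"translation":[2,0,0],"turn":0,"grip":0},{"translation":[1,0,0],"turn":0,"grip":0}]'; python3 - <<'E'
from h import *
st(); snap("side","s14.png",(200,400,140,260),4)
E
```

```text
clock: 28.45
position: [0.5423, -0.0151, 0.021]
ee_rot: [3.141, 0.022, -0.008]
ft_force: [-6.1, -2.5, 0.4]
finger_gap: 0.007
t28.45 pos [ 0.5423 -0.0151  0.021 ] toolx [ 0.9999  0.0141 -0.0053] tooly [ 0.0141 -0.9999  0.0001] toolz [-0.0053 -0.0002 -1.    ] xyaw 0.0141 F [-6.0828 -2.5151  0.4088] gap 0.007 j [-0.2361  0.2064  1.9257 -0.0017  1.0146  1.3215]
```

View pics/s14.png

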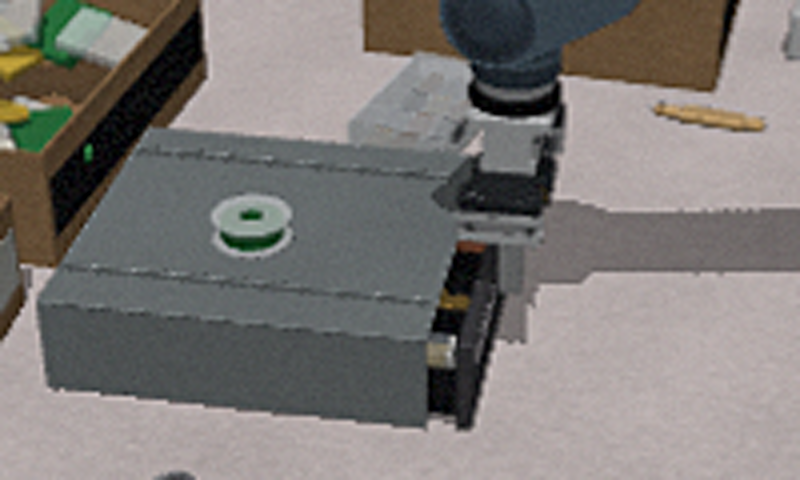

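```bash
python3 -m creep '[{"translation":[2,0,0],"turn":0,"grip":0},{"translation":[2,0,0],"turn":0,"grip":0},{"translation":[2,0,0],"turn":0,"grip":0},{"translation":[2,0,0],"turn":0,"grip":0},{"translation":[2,0,0],"turn":0,"grip":0},{"translation":[2,0,0],"turn":0,"grip":0},{"translation":[2,0,0],"turn":0,"grip":0},{"translation":[2,0,0],"turn":0,"grip":0},{"translation":[1,0,0],"turn":0,"grip":0}]'; python3 -m creep '[{"translation":[1,0,0],"turn":0,"grip":0},{"translation":[1,0,0],"turn":0,"grip":0}]'
```

```text
clock: 29.62
position: [0.5591, -0.0149, 0.0209]
ee_rot: [3.141, 0.022, -0.009]
ft_force: [-8.1, -3.3, 2.1]
finger_gap: 0.01
clock: 29.88
position: [0.5611, -0.0149, 0.021]
ee_rot: [3.141, 0.022, -0.009]
ft_force: [-8.5, -2.4, 0.1]
finger_gap: 0.003
```

```bash
python3 -m creep '[{"translation":[1,0,0],"turn":0,"grip":0},{"translation":[1,0,0],"turn":0,"grip":0}]'; python3 -m creep '[{"translation":[1,0,0],"turn":0,"grip":0}]'; python3 -m creep '[{"translation":[1,0,0],"turn":0,"grip":0}]'
```

```text
clock: 30.12
position: [0.563, -0.0148, 0.021]
ee_rot: [3.141, 0.022, -0.009]
ft_force: [-8.6, -3.1, 1.5]
finger_gap: 0.007
clock: 30.25
position: [0.5637, -0.0149, 0.021]
ee_rot: [3.141, 0.022, -0.01]
ft_force: [-9.5, -3.9, 1.9]
finger_gap: 0.002
clock: 30.38
position: [0.5647, -0.0148, 0.021]
ee_rot: [3.141, 0.022, -0.011]
ft_force: [-9.2, -2.8, 1.6]
finger_gap: 0.003
```

```bash
python3 -m creep '[{"translation":[1,0,0],"turn":0,"grip":0}]'; python3 -m creep '[{"translation":[1,0,0],"turn":0,"grip":0}]'; python3 -m creep '[{"translation":[1,0,0],"turn":0,"grip":0}]'
```

```text
clock: 30.5
position: [0.5659, -0.0148, 0.021]
ee_rot: [3.141, 0.022, -0.01]
ft_force: [-8.9, -2.7, 2.0]
finger_gap: 0.005
clock: 30.62
position: [0.5665, -0.0148, 0.021]
ee_rot: [3.141, 0.022, -0.011]
ft_force: [-11.4, -3.8, 2.7]
finger_gap: 0.005
clock: 30.75
position: [0.5669, -0.0148, 0.021]
ee_rot: [3.141, 0.022, -0.014]
ft_force: [-13.5, -3.7, 5.2]
finger_gap: 0.003
```

```bash
python3 -m creep '[{"translation":[0.8,0,-0.4],"turn":0,"grip":0}]'; python3 -m creep '[{"translation":[0.5,0,-0.3],"turn":0,"grip":0}]'
```

```text
clock: 30.88
position: [0.567, -0.0148, 0.021]
ee_rot: [3.141, 0.023, -0.016]
ft_force: [-14.0, -3.7, 3.4]
finger_gap: 0.008
clock: 31.0
position: [0.5671, -0.0148, 0.021]
ee_rot: [3.141, 0.023, -0.018]
ft_force: [-14.8, -3.3, 2.9]
finger_gap: 0.005
```

```bash
python3 -m creep '[{"translation":[-2,0,0],"turn":0,"grip":0},{"translation":[-2,0,0],"turn":0,"grip":0},{"translation":[-2,0,0],"turn":0,"grip":0},{"translation":[-2,0,0],"turn":0,"grip":0}]';python3 -m creep '[{"translation":[-2,0,0],"turn":0,"grip":0},{"translation":[-2,0,0],"turn":0,"grip":0}]';python3 -m creep '[{"translation":[-2,0,0],"turn":0,"grip":0},{"translation":[-2,0,0],"turn":0,"grip":0},{"translation":[0,0,0],"turn":0,"grip":0}]'
```

```text
clock: 31.5
position: [0.5616, -0.0146, 0.0213]
ee_rot: [-3.141, -0.021, 0.007]
ft_force: [-3.6, -2.0, -2.8]
finger_gap: 0.008
clock: 31.75
position: [0.56, -0.0145, 0.0231]
ee_rot: [-3.141, -0.022, -0.002]
ft_force: [-1.0, -0.3, -0.2]
finger_gap: 0.004
clock: 32.12
position: [0.5562, -0.0148, 0.0237]
ee_rot: [3.141, 0.022, 0.002]
ft_force: [-0.2, 0.4, -0.2]
finger_gap: 0.004
```

```bash
python3 -m creep '[{"translation":[-5,0,0],"turn":0,"grip":0},{"translation":[-15,0,0],"turn":0,"grip":0},{"translation":[-30,0,0],"turn":0,"grip":0},{"translation":[-30,0,-20],"turn":0,"grip":0},{"translation":[0,0,-40],"turn":0,"grip":0},{"translation":[0,0,-40],"turn":0,"grip":0},{"translation":[0,0,-20],"turn":0,"grip":0},{"translation":[0,0,0],"turn":0,"grip":0},{"translation":[0,0,0],"turn":0,"grip":0},{"translation":[0,0,0],"turn":0,"grip":0}]'; python3 - <<'E'
from h import *
st(); c,a=snap("side","s15.png",(200,400,140,260),4);d,b=snap("scene","c15.png")
g=lambda x:np.clip((x/255.)**.45*255,0,255).astype(np.uint8)
o=cv2.imread("pics/scene0.png").astype(int);df=np.abs(b.astype(int)-o).max(2)
cv2.imwrite("pics/c15z.png",b)
cv2.imwrite("pics/df.png",np.clip(df*4,0,255).astype(np.uint8))
E
```

```text
clock: 33.38
position: [0.4747, -0.0156, 0.1416]
ee_rot: [-3.141, -0.022, 0.004]
ft_force: [-0.5, 0.3, -0.1]
finger_gap: 0.005
t33.38 pos [ 0.4747 -0.0156  0.1416] toolx [ 0.9999  0.0138 -0.0027] tooly [ 0.0137 -0.9999 -0.0008] toolz [-0.0027  0.0007 -1.    ] xyaw 0.0138 F [-0.5284  0.3359 -0.1409] gap 0.005 j [-0.2722 -0.1342  2.0279 -0.      1.2507  1.2848]
```

View pics/s15.png

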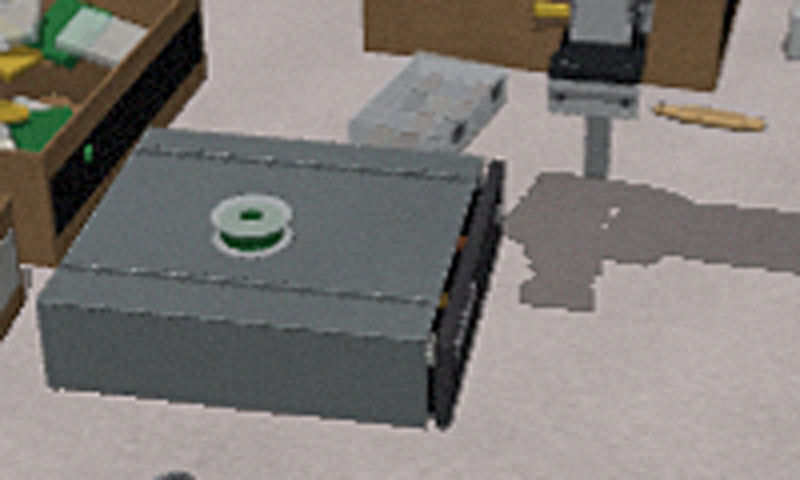

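View pics/df.png

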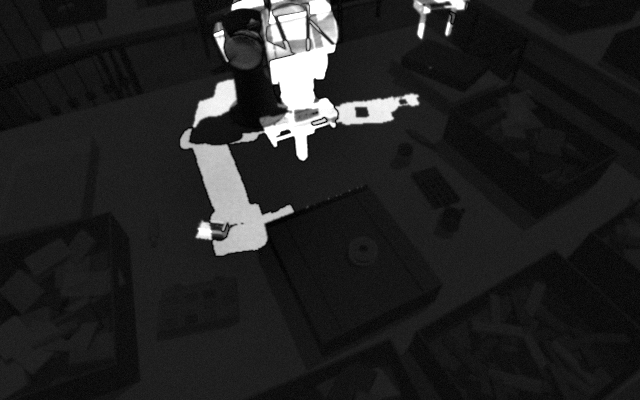

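```bash
python3 - <<'E'
from h import *
print(job_done())
E
```

```text
the job is handed in; nothing more can be done
None
```

The coin tube is lying flat in the empty left cup, and the drawer is shut and held by its catch. I handed the job in at about 33 s of the 67 s allowed, with the arm clear of everything; no verdict is reported.

- **Opening:** I pressed the drawer front to about 15 N in all. It clicked and followed the hand out to full travel.
- **Placing:** I lowered the tube into the cup until the wrist force showed it touch the floor, at about 3 N. After I let go, the wrist and scene pictures showed it flat and close to the cup's middle.
- **Closing:** I pushed the drawer in at up to about 50 mm/s and slowed to under 10 mm/s at the catch. The highest reading there was about 15.5 N in all, against the 25 N limit. When I backed off, the force fell to zero and the drawer did not follow.
- **Last checks:** The side picture shows the drawer where it stood at the start. A comparison with the first scene picture shows only the arm, its shadows, the tube's absence from the table and a trace of change along the drawer's top front edge. None of the bystanders moved.

**What disagreed:** The fingertips turned out to sit about 26 mm behind the stated TCP. My first grasp, with the TCP 8 mm above the table, closed on nothing above the tube. I saw this in the pictures, opened the fingers and went 22 mm lower, to a reported height of -14 mm. The gripper then closed at 31.6 mm, matching the tube's 32 mm width. It also means the opening press landed near the top of the drawer front instead of at mid-height; I pressed lower when closing.

**Not checked:** I could not look at the tube again inside the shut drawer; only its cap shows through the gap.

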